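# Inspect a router bit under a reading lens at its focus height

## Task

Lift the wooden lid off the round pot by its knob and stand it knob up on the bench, clear of the pot, without dropping it. Then take the reading lens by its handle and hold it level and still, centred over the router bit in the pot, with the middle of the lens as high above the bench as the top end of the small square's upright blade, which has been set to the height where the lens is in focus. Finish while still holding the lens there, touching nothing else with it, and leave the pot with its bit, the square and the other things where they are.

Things in the scene. Friction and masses are not known exactly. Their poses are not given: they have to be found in the camera images.
- lid: loose lid of turned mid-brown wood, 104 mm across and 45 mm high with its knob. Origin: centre of its underside, z up. From below: a locating step 78 mm across and 5 mm high that drops loosely (5 mm side play) into the pot's mouth, a plate 104 mm across from 5 to 13 mm above the origin, then the knob. Weighs about 90 g. At the start it lies on the pot, origin 59 mm above the bench; standing on the bench its origin is at height 0
- lid_knob (a point): middle of the lid knob's gripping band, 33.5 mm above the lid's origin on its axis; the knob is round, 26 mm across from 27 to 40 mm above the lid's origin, on a 16 mm stem, its top at 45 mm
- pot: loose round pot of turned mid-brown wood, 100 mm across, 64 mm high, about 400 g, standing on the bench. Origin: centre of its underside. A dark bored block inside holds the router bit upright on the pot's axis
- bit_end (a point): centre of the upper (cutting) end of the steel router bit, about 55 mm above the bench, on the pot's axis and 9 mm below the pot's rim; the bit is 32 mm across its two wings, 46 mm long, stands loosely in the bored block by its 12 mm shank and is hidden by the lid at the start
- lens: loose reading lens lying flat on the bench, about 100 g: a round glass in a dark steel rim 68 mm across and 14 mm thick, with a straight dark wooden handle. Origin: centre of the glass on the underside of the rim; z up, the handle runs along -x (x points from the handle to the glass)
- lens_center (a point): middle of the lens glass, 7 mm above the lens's origin (half its thickness)
- lens_handle (a point): middle of the lens handle, 91 mm from the middle of the glass along the lens's -x, 7 mm above its underside. The handle is a bar 90 mm long, 18 mm wide, 14 mm thick with flat sides; a 10 mm brass ferrule joins it to the rim. The lens balances near the ferrule, about 40 to 50 mm from the middle of the glass
- square: loose small sliding square, 450 g in all, standing on the bench on its dark steel stock (100 mm long along its y, 18 mm thick along its x, 52 mm high in the middle) with its blade straight up. Origin: centre of the underside
- blade_top (a point): middle of the top end of the square's upright steel blade (25 mm wide along the square's y, 2.5 mm thick), over the square's origin; 115 to 140 mm above the bench, locked; its height is the focus height for the middle of the lens
- glue: bystander: white glue bottle, 60 mm across, 170 mm high, standing; origin at the centre of its underside
- tape: bystander: grey tape measure, 40 x 70 x 66 mm, standing; origin at the centre of its underside
- chisel: bystander: chisel lying down, 245 mm long along its x, 22 mm high; origin near its middle on the underside
- sanding_block: bystander: cork sanding block, 60 x 110 x 32 mm; origin at the centre of its underside

How it is judged:
By the outcome, as a careful person would: the job done as asked, in the order asked, and still so for the second after the job is handed in, while the arm keeps its last pose, push and grip.
It also fails if it takes over 61 s, if anything falls off the work surface, if the arm or the gripper's body presses on something with over 40 N, if the wrist force passes 120 N, or if a joint passes its speed limit or range.

## Robot

A 7-joint arm with a two-finger parallel gripper is mounted at the origin on the work surface. World frame = base frame: x ahead of the robot, y to its left, z up, the work surface at z = 0. Lengths are in m, angles in rad, forces in N, time in s.
With the tool pointing down it reaches from about 0.35 to 0.9 m from the base axis. Payload 8.1 kg.
Tool frame: the origin (TCP) lies on the centre line of the jaws, within the pads' length; the fingertips stand arm.tip_extent ahead of it and the grasp point (between the pads) lies 3 mm ahead of it (arm.tip_extent is the distance from the TCP to the fingertips, in m); y points along the fingers, z is the direction in which the jaws open and shut, and the axes are right-handed (so a half turn about y gives the same grasp; the last joint's range is limited). The gripper opens to 92 mm and grips with 3 to 60 N. Pads are 19 mm wide; open, the fingers measure 130 mm over their backs; the gripper's body (75 mm by 190 mm) begins 47 mm behind the grasp point.
Start: joints at [1.072, 0.434, 0.025, 1.573, -0.012, 1.134, -0.075], TCP at [0.241, -0.577, 0.249] pointing down, gripper open.
Joint ranges: [-2.62, 2.62], [-0.44, 2.09], [-1.27, 1.32], [0.08, 2.57], [-1.32, 4.46], [0.12, 2], [-2.74, 2.74]. Speed limits (rad/s): [2.22, 2.22, 3.01, 3.01, 3.14, 3.14, 3.14].

## Interface

Orientations are given as a rotation vector (axis times angle).
In Python, from cell import observe, get_image, sign_off, boxes_of, place_of, arm gives the robot as it stands.
- The arm moves only by the tool arm_command, never from a script. Its argument "plan" is a list of rows, each a list of 2 entries, a list of its own where there are three numbers: the shift along the tool's x, y, z in m, then the turn, a rotation vector about the tool's x, y, z in degrees. In form: [[[tx, ty, tz], [ax, ay, az]], ...]. A call has 1 to 5 rows; each row is the pose to reach, as a shift and turn from the pose commanded when the call began, along the tool's axes at that moment; what a row does not reach only later rows make up. A row lasts 1/10 s, in which the tool goes at most 50 mm and 8.59 degrees, less where a joint would pass 70% of its speed; a pose out of reach is approached as far as the arm can. A call with a gripper value outside its range is refused whole. "fingers" is the closure, from -1 (fully open) to 1 (shut), set as the call begins (left out, the last holds). The fingers move at their own pace and stop on an object; "squeeze" is the grip in N (left out, the last holds). Time passes only in rows, so rows that repeat a pose let the fingers close. It gives the time, the measured TCP pose, the force and the opening at its end, in the units of the state.
- observe(): the state, without advancing time (a new reading comes with each control period).
- get_image(name): name is "scene" or "top" or "wrist"; returns a dict with "color" (420x560x3 uint8, red, green, blue), "camera_matrix" (3x3 intrinsics, pixels), "world_to_cam" (4x4, takes a point from world to camera coordinates); the wrist camera has in their place "mount" (4x4, takes a point from camera to tool coordinates, whose origin is the TCP and whose axes are the tool frame's). Camera axes: x right, y up, looking along -z (the intrinsics and any distortion apply to the point x, -y, -z); pixel columns grow to the right and rows downward; lengths in m; the calibration is good to about 2 mm. A picture is of the moment at which its call begins: read the wrist's pose just before it. There is no depth.
- sign_off(): hands the job in, once; it reports no verdict.
Trained networks look in a picture, given as the dict that the camera call returned (one of the last four; its "shot" number tells which), for a name from the list of things; names that differ only in an ending like _2 or _b are one class to them, and where a whole thing is asked for, a point or a joint stands for the part that bears it (a point fixed in the world has none). Each returns a list of dicts, best first, with "confidence" (0 to 1); they miss things now and then, are a little off and sometimes report something else, mostly with a low value. They report only what shows in the picture. A call takes as long as a camera call.
- boxes_of(picture, thing): "point" ([column, row] in pixels, amid what is visible of it).
- place_of(picture, thing): "point" ([column, row] in pixels: a listed point, or the origin of a listed thing).
The state is a dict: "clock": time; "joints": joint angles; "dq": joint speeds; "joint_efforts": joint torques, N m; "position": TCP position; "ee_rot": TCP orientation; "force": force on the tool from outside, world axes, zero at the start; "ft_torque": the same for the moment, N m; "width": opening from 0.0 (shut) to 1.0 (fully open).
Only numpy, scipy, OpenCV 4.12 (cv2) and the standard library are available. Lean on these libraries where they do the work, as an engineer would, in place of code of your own. Each camera call takes 0.05 s, during which the arm holds its last target.

## Working session

There is one attempt and no reset: what is moved stays moved. The work goes in short steps, Python scripts to look and compute and a tool call to move; the robot and the scene stay as the last step left them, time stands still between calls to the robot, and variables do not carry over. Pictures are saved under pics/ and viewed, and the job is handed in when it is done.

Besides the shell and the picture viewer there is one more tool, called after "Emit:" by a JSON object that holds its "api" and its "payload", one argument or row to a line. arm_command: Moves the arm, as the interface text tells. Its arguments: {"type":"object","properties":{"plan":{"type":"array","items":{"type":"array"}},"fingers":{"type":"number"},"squeeze":{"type":"number"}},"required":["plan"]}

```bash
ls; mkdir -p pics
python3 - <<'E'
from cell import *
import cv2
s=observe(); print(s); print(arm.tip_extent, [a for a in dir(arm) if a[0]!='_'])
for n in ["scene","top"]:
    p=get_image(n); cv2.imwrite(f"pics/{n}0.png",p["color"][:,:,::-1]); print(n,p["camera_matrix"],p["world_to_cam"],[k for k in p])
    for t in ["lid","lid_knob","pot","lens","lens_center","lens_handle","square","blade_top","glue","tape","chisel","sanding_block"]:
        r=place_of(p,t); print(t,[(x["point"],round(x["confidence"],2)) for x in r[:2]])
print(observe()["clock"])
E
```

```text
pics
{'clock': 0.0, 'joints': array([ 1.07241551,  0.43522084,  0.02498902,  1.57410911, -0.01158815,
        1.13396938, -0.07508392]), 'dq': array([ 0.00013248, -0.00085562, -0.00174831,  0.00017115, -0.00060435,
       -0.00150465,  0.00041054]), 'joint_efforts': array([ 1.16817619e-04, -6.67852592e+01,  9.84746777e-01, -3.14450812e+01,
       -6.08283165e-02,  4.31770273e-02,  2.50779694e-04]), 'position': array([ 0.24071093, -0.57627363,  0.24794181]), 'ee_rot': array([-0.40231315,  2.00590322, -2.00285308]), 'force': array([ 0.38100502, -1.2353502 ,  0.19941169]), 'ft_torque': array([-0.00552592, -0.02972706,  0.01750954]), 'width': 1.0027712364071426}
0.022 ['PlanningError', 'tip_extent']
scene [[469.98325019   0.         284.56310077]
 [  0.         469.98325019 212.89455494]
 [  0.           0.           1.        ]] [[-5.93983359e-01  8.04476910e-01 -8.18471802e-04  3.61639121e-01]
 [-6.47641345e-01 -4.77580215e-01  5.93698430e-01  3.32954064e-01]
 [ 4.77225793e-01  3.53177064e-01  8.04687209e-01 -1.50230029e+00]
 [ 0.00000000e+00  0.00000000e+00  0.00000000e+00  1.00000000
[... 701 characters left out ...]
  0.00920417 -0.02234507]
 [ 0.99510936  0.00881492  0.09838522 -0.59264559]
 [-0.09845908  0.00837723  0.99510584 -1.32417865]
 [ 0.          0.          0.          1.        ]] ['color', 'camera_matrix', 'world_to_cam', 'shot']
lid [([249.0, 199.0], 0.55)]
lid_knob [([245.8, 193.1], 0.65)]
pot [([243.9, 197.6], 0.27)]
lens [([157.8, 229.4], 0.73)]
lens_center [([160.0, 232.5], 0.69)]
lens_handle [([147.8, 262.1], 0.91)]
square [([381.5, 225.4], 0.68), ([247.2, 198.3], 0.52)]
blade_top [([392.0, 216.5], 0.56)]
glue [([114.5, 197.3], 0.82)]
tape [([437.4, 228.8], 0.95), ([157.5, 228.9], 0.53)]
chisel [([298.4, 157.4], 0.71)]
sanding_block [([185.2, 160.3], 0.82), ([392.0, 219.3], 0.59)]
1.3
```

View pics/scene0.png

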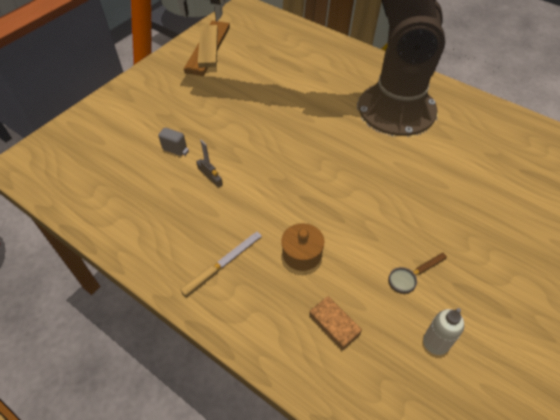

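View pics/top0.png

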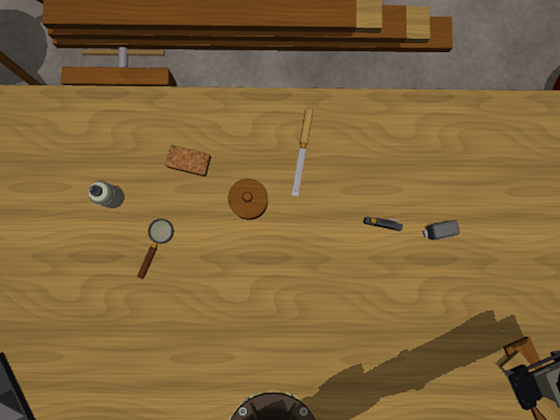

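The scene view shows the pot with its lid at (303,243), the lens at (403,281) with its handle towards (445,257), and the square at (208,170). The top view shows the pot at (248,198), the lens at (160,231) and the square at (383,223). Next I'll work out positions.

```bash
cat > h.py <<'E'
import numpy as np, cv2
from scipy.spatial.transform import Rotation as R
from cell import *
def P(p):
    K=p["camera_matrix"]; W=p["world_to_cam"]; return K@np.diag([1,-1,-1])@W[:3]
def Wwrist(p,s):
    T=np.eye(4); T[:3,:3]=R.from_rotvec(s["ee_rot"]).as_matrix(); T[:3,3]=s["position"]
    p["world_to_cam"]=np.linalg.inv(T@p["mount"]); return p
def proj(p,X):
    X=np.atleast_2d(X); h=(P(p)@np.c_[X,np.ones(len(X))].T).T; return h[:,:2]/h[:,2:]
def onplane(p,uv,z):
    M=P(p); A=np.c_[M[:,0],M[:,1],-np.array([uv[0],uv[1],1])]
    r=np.linalg.solve(A,-(M[:,2]*z+M[:,3])); return np.array([r[0],r[1],z])
def tri(p,a,q,b):
    X=cv2.triangulatePoints(P(p),P(q),np.array(a,float).reshape(2,1),np.array(b,float).reshape(2,1)).ravel(); X=X[:3]/X[3]
    return X
def save(p,n,crop=None,sc=1):
    im=p["color"][:,:,::-1]
    if crop: x0,x1,y0,y1=crop; im=im[y0:y1,x0:x1]
    cv2.imwrite("pics/"+n+".png",cv2.resize(im,None,fx=sc,fy=sc,interpolation=cv2.INTER_CUBIC))
def best(p,t,f=place_of):
    r=f(p,t); return [(np.round(x["point"],1).tolist(),round(x["confidence"],2)) for x in r[:2]]
def toolR(s): return R.from_rotvec(s["ee_rot"]).as_matrix()
E
python3 - <<'E'
from h import *
a=get_image("scene"); b=get_image("top")
save(a,"sc_sq",(140,280,100,220),5); save(b,"top_l",(80,280,140,290),4)
save(b,"top_sq",(340,480,180,270),5)
for n,u,v,z in [("knob",(303.5,235.5),(245.8,193.1),.0925),("lens_c",(402,281.5),(160,231.5),.007),("handle",(428.5,263),(147.8,262.1),.007),("blade",(205,141.4),(392,216.5),.127),("glue",(435.7,340.6),(114.5,197.3),0),("tape",(177,151.5),(437.4,228.8),0.03),("block",(334,325),(185,160.3),0.03),("chis",(227.4,258),(298.4,157.4),0.01)]:
    print(n,onplane(a,u,z).round(4),onplane(b,v,z).round(4),tri(a,u,b,v).round(4))
s=observe(); print(toolR(s).round(3),s["position"])
E
```

```text
knob [0.629  0.0702 0.0925] [0.6366 0.0736 0.0925] [0.635  0.0734 0.1026]
lens_c [0.549  0.3058 0.007 ] [0.542  0.3082 0.007 ] [5.434e-01 3.075e-01 3.000e-04]
handle [0.4647 0.334  0.007 ] [0.4597 0.3382 0.007 ] [0.4608 0.3364 0.004 ]
blade [ 0.5589 -0.2973  0.127 ] [ 0.5768 -0.2909  0.127 ] [ 0.5734 -0.2843  0.1469]
glue [0.6321 0.4356 0.    ] [0.6345 0.4363 0.    ] [0.634  0.4353 0.0036]
tape [ 0.5724 -0.411   0.03  ] [ 0.5541 -0.4337  0.03  ] [ 0.5545 -0.4417 -0.0032]
block [0.7479 0.2383 0.03  ] [0.7326 0.2419 0.03  ] [0.7383 0.2406 0.0141]
chis [ 0.7489 -0.0723  0.01  ] [ 0.7477 -0.0635  0.01  ] [ 0.7488 -0.0662  0.015 ]
[[-0.923  0.     0.385]
 [-0.385 -0.    -0.923]
 [-0.    -1.     0.   ]] [ 0.24096029 -0.57671922  0.24877259]
```

View pics/sc_sq.png

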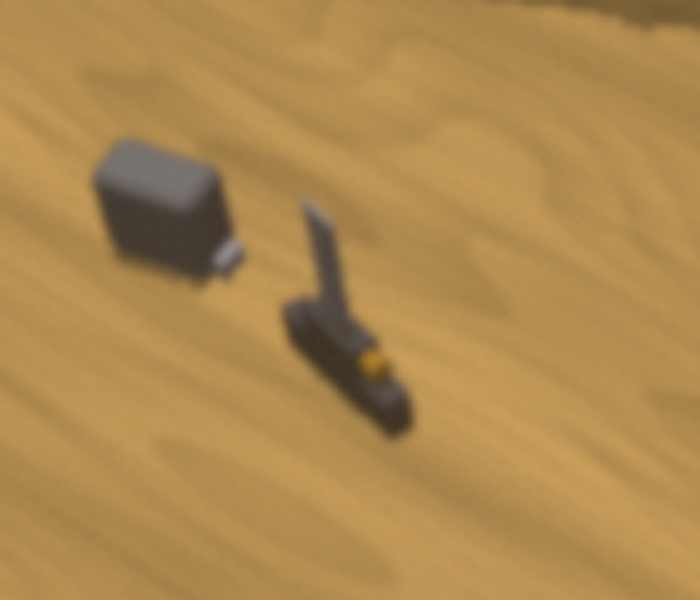

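View pics/top_l.png

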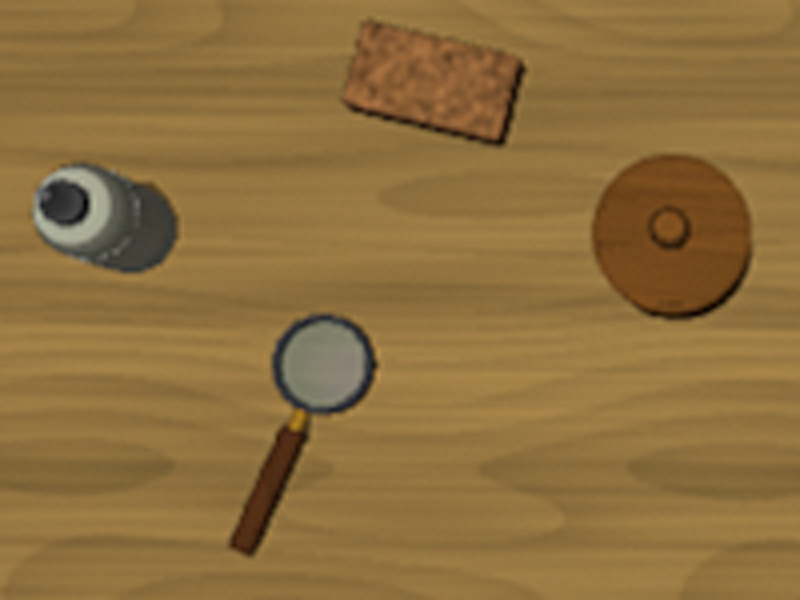

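View pics/top_sq.png

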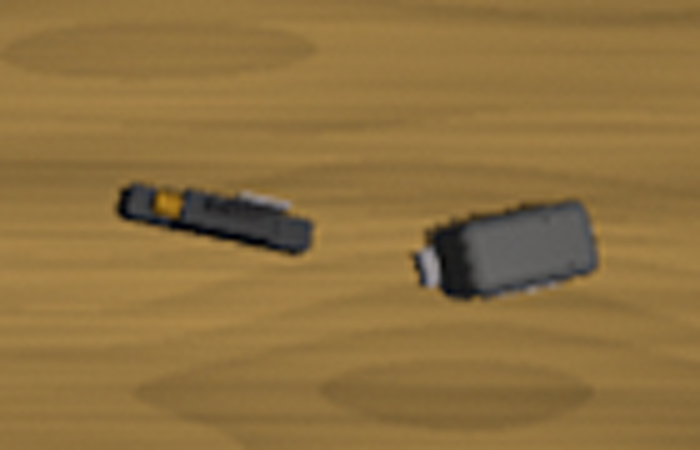

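Run:
```python
from h import *
s=observe(); w=Wwrist(get_image("wrist"),s); print(w["mount"].round(3),w["camera_matrix"][0,0]); save(w,"w0")
print(proj(w,[[.56,-.29,.127],[.56,-.29,0]]))
```

```text
[[ 0.    -0.967 -0.255 -0.069]
 [-0.     0.255 -0.967 -0.137]
 [ 1.     0.    -0.    -0.   ]
 [ 0.     0.     0.     1.   ]] 349.16849845893154
[[ -25.5642012  -621.45356174]
 [ 102.61677771 -306.48441989]]
```

View pics/w0.png

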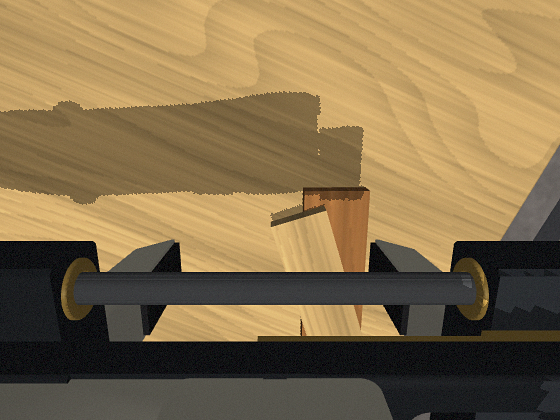

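The wrist view shows only the gripper and bare bench. I'll move towards the square to measure the blade from two sides.

Emit:
{"api": "arm_command", "payload": {
  "plan": [
    [[-0.05,-0.01,0],[0,0,0]],
    [[-0.1,-0.02,0],[0,0,0]],
    [[-0.15,-0.03,0],[0,0,0]],
    [[-0.2,-0.04,0],[0,0,0]],
    [[-0.25,-0.05,0],[0,0,0]]
  ]
}}

```text
clock: 1.95
position: [0.4688, -0.4812, 0.2984]
ee_rot: [-0.401, 2.004, -2.005]
force: [0.6, -1.4, -0.6]
width: 1.0
```

Emit:
{"api": "arm_command", "payload": {
  "plan": [
    [[-0.045,0,0],[0,0,0]],
    [[-0.085,0,0],[0,0,0]],
    [[-0.085,0,0],[0,0,0]],
    [[-0.085,0,0],[0,0,0]]
  ]
}}

```text
clock: 2.35
position: [0.5465, -0.4485, 0.2972]
ee_rot: [-0.405, 2.004, -2.003]
force: [-0.9, -0.4, -0.0]
width: 1.0
```

```bash
cat > shot.py <<'E'
import sys,pickle
from h import *
n=sys.argv[1]; s=observe(); w=Wwrist(get_image("wrist"),s); save(w,n)
print(s["position"].round(4),"dq",abs(s["dq"]).max().round(4),"t",s["clock"],"w",round(s["width"],3),"F",s["force"].round(1)); print(toolR(s).round(3).tolist())
for t in sys.argv[2:]:
    print(t,best(w,t))
w["s"]=s; pickle.dump({k:v for k,v in w.items()},open(f"{n}.pkl","wb"))
E
python3 shot.py w1 blade_top square
```

```text
[ 0.5465 -0.4485  0.2972] dq 0.0378 t 2.35 w 1.0 F [-0.9 -0.4 -0. ]
[[-0.922, -0.001, 0.388], [-0.388, 0.0, -0.922], [0.0, -1.0, -0.001]]
blade_top [([106.2, 97.3], 0.68)]
square [([160.8, 106.1], 0.7)]
```

View pics/w1.png

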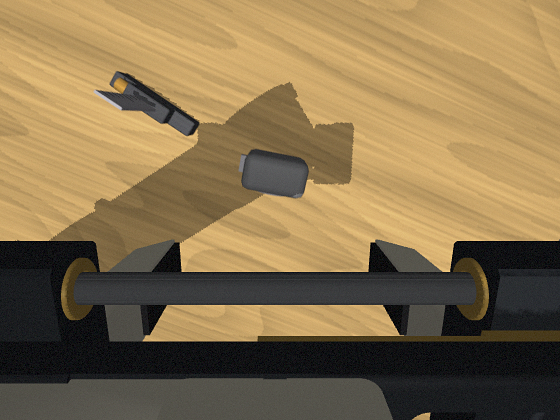

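The square is at about (150,100), with its blade leaning left to end near (100,95). Next I'll cross to the other side.

Emit:
{"api": "arm_command", "payload": {
  "plan": [
    [[0,0,-0.05],[0,0,0]],
    [[0,0,-0.1],[0,0,0]],
    [[0,0,-0.15],[0,0,0]],
    [[0,0,-0.15],[0,0,0]],
    [[0,0,-0.15],[0,0,0]]
  ]
}}

```text
clock: 3.0
position: [0.4867, -0.3113, 0.2987]
ee_rot: [-0.401, 2.003, -2.005]
force: [-1.1, -1.7, 0.5]
width: 1.001
```

```bash
python3 shot.py w2 blade_top square
```

```text
[ 0.4867 -0.3113  0.2987] dq 0.051 t 3.0 w 1.001 F [-1.1 -1.7  0.5]
[[-0.923, 0.001, 0.385], [-0.385, -0.001, -0.923], [-0.0, -1.0, 0.001]]
blade_top [([285.1, 100.7], 0.26)]
square [([285.8, 103.1], 0.82)]
```

Emit:
{"api": "arm_command", "payload": {
  "plan": [
    [[0,0,-0.05],[0,0,0]],
    [[0,0,-0.1],[0,0,0]],
    [[0,0,-0.15],[0,0,0]],
    [[0,0,-0.15],[0,0,0]],
    [[0,0,-0.15],[0,0,0]]
  ]
}}

```text
clock: 3.65
position: [0.4303, -0.173, 0.2982]
ee_rot: [-0.401, 2.003, -2.005]
force: [0.8, -1.2, 0.8]
width: 1.002
```

```bash
python3 shot.py w3 blade_top square
python3 - <<'E'
import cv2
for n,c in (("w1",(60,240,40,160)),("w2",(100,330,20,170)),("w3",(240,520,20,200))):
    im=cv2.imread(f"pics/{n}.png")[c[2]:c[3],c[0]:c[1]]; s=800//im.shape[1]; s=min(s,600//im.shape[0]); print(n,s)
    cv2.imwrite(f"pics/{n}z.png",cv2.resize(im,None,fx=s,fy=s,interpolation=cv2.INTER_CUBIC))
E
```

```text
[ 0.4303 -0.173   0.2982] dq 0.032 t 3.65 w 1.002 F [ 0.8 -1.2  0.8]
[[-0.923, 0.001, 0.386], [-0.386, -0.001, -0.923], [-0.001, -1.0, 0.001]]
blade_top []
square [([410.3, 104.2], 0.57)]
w1 4
w2 3
w3 2
```

View pics/w1z.png

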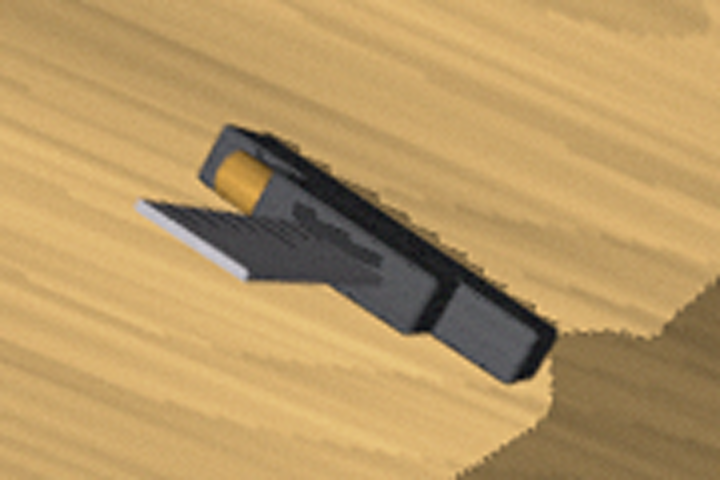

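View pics/w2z.png

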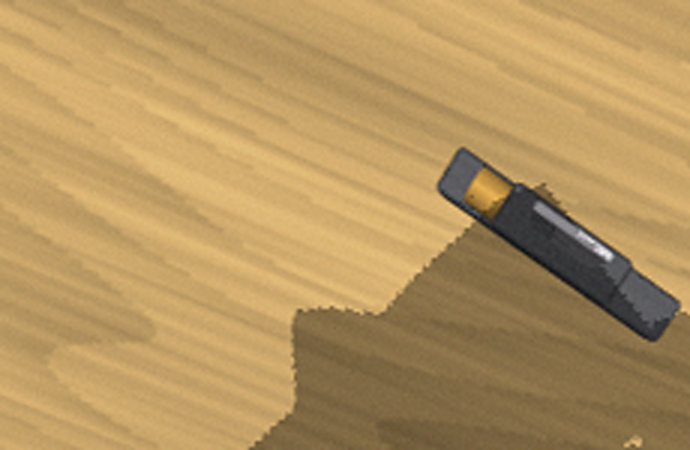

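View pics/w3z.png

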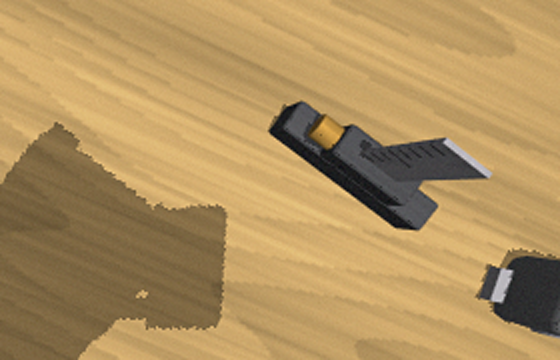

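All three views show the bright top strip of the blade: at about (95,91)-(121,109), (278,89)-(304,106) and (463,90)-(485,108). I'll zoom in to refine these.

Run:
```python
import cv2,numpy as np
out=[]
for n,c in (("w1",(84,134,80,120)),("w2",(266,316,78,118)),("w3",(450,500,80,120))):
    im=cv2.imread(f"pics/{n}.png")[c[2]:c[3],c[0]:c[1]]
    out.append(cv2.resize(im,None,fx=8,fy=8,interpolation=cv2.INTER_CUBIC))
    cv2.putText(out[-1],n,(5,300),0,.7,(0,0,255))
blank=np.zeros_like(out[0])
cv2.imwrite("pics/strip.png",cv2.resize(np.vstack([np.hstack(out[:2]),np.hstack([out[2],blank])]),(800,640))[:600])
# bright strip segmentation
for n,c in (("w1",(84,134,80,120)),("w2",(266,316,78,118)),("w3",(450,500,80,120))):
    im=cv2.imread(f"pics/{n}.png").astype(int); sub=im[c[2]:c[3],c[0]:c[1]]
    m=((sub.min(2)>110)&(sub[:,:,0]>sub[:,:,2]-15)).astype(np.uint8)
    k,lab,st,ce=cv2.connectedComponentsWithStats(m)
    i=1+st[1:,4].argmax(); ys,xs=np.where(lab==i); pts=np.c_[xs+c[0],ys+c[2]].astype(float); mu=pts.mean(0)
    u,s,v=np.linalg.svd(pts-mu); t=(pts-mu)@v[0]; print(n,len(pts),mu.round(1),(mu+v[0]*(t.min())).round(1),(mu+v[0]*t.max()).round(1))
```

```text
w1 95 [108.1  99.8] [94.5 90.8] [121.3 108.5]
w2 94 [291.1  96.9] [278.5  88.2] [303.6 105.6]
w3 92 [473.4  98.7] [462.1  89.9] [484.5 107.4]
```

View pics/strip.png

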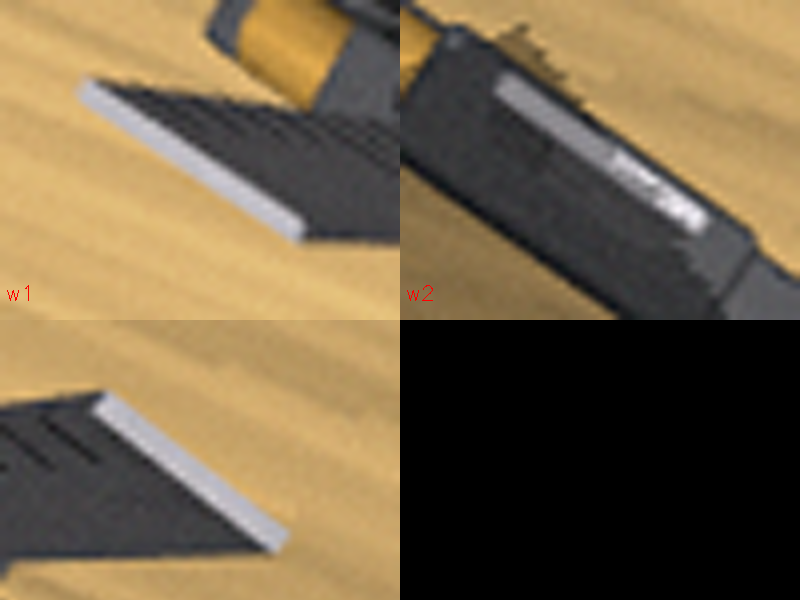

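Run:
```python
from h import *
import pickle
w={n:pickle.load(open(n+".pkl","rb")) for n in("w1","w2","w3")}
c={"w1":[(108.1,99.8),(94.5,90.8),(121.3,108.5)],"w2":[(291.1,96.9),(278.5,88.2),(303.6,105.6)],"w3":[(473.4,98.7),(462.1,89.9),(484.5,107.4)]}
for a,b in (("w1","w3"),("w1","w2"),("w2","w3")):
    X=[tri(w[a],c[a][i],w[b],c[b][i]) for i in range(3)]
    print(a,b,np.round(X,4).tolist(),"len",np.linalg.norm(X[1]-X[2]).round(4),"reproj",(proj(w[a],X[0])-c[a][0]).round(1))
    s=cv2.SIFT_create(3000); f={}
    for n in(a,b):
        g=cv2.cvtColor(w[n]["color"],cv2.COLOR_RGB2GRAY); m=np.zeros_like(g); m[:235]=255
        f[n]=s.detectAndCompute(g,m)
    M=cv2.BFMatcher().knnMatch(f[a][1],f[b][1],k=2)
    Z=[]
    for p,q in M:
        if p.distance<.75*q.distance:
            u=f[a][0][p.queryIdx].pt;v=f[b][0][p.trainIdx].pt
            x=tri(w[a],u,w[b],v)
            if abs(x[2])<.03 and np.abs(proj(w[a],x)-u).max()<1.5: Z.append(x)
    Z=np.array(Z); print(len(Z), "bench z median",np.median(Z[:,2]).round(4) if len(Z) else None, (Z[:,2].std()/len(Z)**.5).round(4) if len(Z) else None)
s=observe(); print(s["position"])
```

```text
w1 w3 [[0.569, -0.2915, 0.1363], [0.5714, -0.2794, 0.1363], [0.5666, -0.3034, 0.1364]] len 0.0245 reproj [[-0.  -0.3]]
0 bench z median None None
w1 w2 [[0.5691, -0.2917, 0.1367], [0.5714, -0.2795, 0.1364], [0.5668, -0.3038, 0.1374]] len 0.0248 reproj [[-0.  -0.4]]
0 bench z median None None
w2 w3 [[0.5694, -0.2916, 0.1358], [0.5716, -0.2794, 0.1361], [0.5671, -0.3038, 0.1353]] len 0.0249 reproj [[-0.   0.1]]
2 bench z median 0.0097 0.003
[ 0.43051803 -0.17440049  0.29772091]
```

Run:
```python
from h import *
import pickle
w={n:pickle.load(open(n+".pkl","rb")) for n in("w1","w2","w3")}
def ortho(p,z):
    xs=np.arange(.50,.72,.001); ys=np.arange(-.42,-.15,.001)
    X,Y=np.meshgrid(xs,ys,indexing="ij"); uv=proj(p,np.c_[X.ravel(),Y.ravel(),0*X.ravel()+z]).astype(np.float32)
    g=cv2.cvtColor(p["color"],cv2.COLOR_RGB2GRAY).astype(np.float32)
    u=uv.reshape(*X.shape,2); val=(u[...,0]>0)&(u[...,0]<559)&(u[...,1]>0)&(u[...,1]<235)
    o=cv2.remap(g,u[...,0],u[...,1],cv2.INTER_LINEAR); o=o-cv2.GaussianBlur(o,(0,0),12); 
    return o,val
for a,b in (("w1","w3"),("w1","w2"),("w2","w3")):
    r=[]
    for z in np.arange(-.012,.0125,.001):
        A,va=ortho(w[a],z);B,vb=ortho(w[b],z);v=va&vb&(abs(A)<25)&(abs(B)<25)
        # allow small shift in both axes
        best=-1
        for dx in range(-3,4):
            for dy in (0,):
                Bs=np.roll(B,(dx,dy),(0,1)); best=max(best,(np.corrcoef(A[v],Bs[v])[0,1],dx)) if best!=-1 else (np.corrcoef(A[v],Bs[v])[0,1],dx)
        r.append((round(float(best[0]),3),round(float(z),3),best[1]))
    print(a,b,sorted(r)[-4:])
```

```text
w1 w3 [(0.484, 0.004, 0), (0.49, 0.001, 0), (0.491, 0.002, 0), (0.497, 0.003, 0)]
w1 w2 [(0.578, 0.004, 0), (0.581, 0.007, 0), (0.583, 0.005, 0), (0.585, 0.006, 0)]
w2 w3 [(0.565, -0.002, 0), (0.567, 0.001, 0), (0.57, 0.0, 0), (0.572, -0.001, 0)]
```

Two-sided triangulation puts the blade top at (0.569,-0.2915), height about 136 mm. To check the camera's bias, I'll measure the knob the same way, since its height is known.

Emit:
{"api": "arm_command", "payload": {
  "plan": [
    [[-0.05,0,0],[0,0,0]],
    [[-0.1,0,0],[0,0,0]],
    [[-0.15,0,0],[0,0,0]],
    [[-0.2,0,0],[0,0,0]],
    [[-0.21,0,0],[0,0,0]]
  ]
}}

```text
clock: 4.3
position: [0.6281, -0.0893, 0.2958]
ee_rot: [-0.403, 2.005, -2.001]
force: [0.7, 0.9, 0.6]
width: 1.0
```

Emit:
{"api": "arm_command", "payload": {
  "plan": [
    [[0,0,0],[0,0,0]],
    [[0,0,0],[0,0,0]],
    [[0,0,0],[0,0,0]]
  ]
}}

```text
clock: 4.6
position: [0.6228, -0.0935, 0.2979]
ee_rot: [-0.4, 2.005, -2.007]
force: [-0.5, -0.2, -0.5]
width: 1.0
```

```bash
python3 shot.py w4 lid_knob lid lens_center
```

```text
[ 0.6228 -0.0935  0.2979] dq 0.0095 t 4.6 w 1.0 F [-0.5 -0.2 -0.5]
[[-0.924, -0.0, 0.383], [-0.383, -0.001, -0.924], [0.001, -1.0, 0.001]]
lid_knob [([119.9, 116.8], 0.89)]
lid [([131.3, 116.8], 0.78), ([118.5, 114.6], 0.18)]
lens_center []
```

Emit:
{"api": "arm_command", "payload": {
  "plan": [
    [[0,0,-0.05],[0,0,0]],
    [[0,0,-0.1],[0,0,0]],
    [[0,0,-0.15],[0,0,0]],
    [[0,0,-0.2],[0,0,0]],
    [[0,0,-0.25],[0,0,0]]
  ]
}}

```text
clock: 5.3
position: [0.5262, 0.1403, 0.2983]
ee_rot: [-0.4, 2.004, -2.004]
force: [1.1, 0.4, -0.1]
width: 1.003
```

Emit:
{"api": "arm_command", "payload": {
  "plan": [
    [[0,0,0],[0,0,0]],
    [[0,0,0],[0,0,0]],
    [[0,0,0],[0,0,0]]
  ]
}}

```text
clock: 5.6
position: [0.5278, 0.1376, 0.2979]
ee_rot: [-0.4, 2.004, -2.006]
force: [-0.2, -0.8, 0.1]
width: 1.0
```

```bash
python3 shot.py w5 lid_knob lid lens_center lens_handle
```

```text
[0.5278 0.1376 0.2979] dq 0.0133 t 5.6 w 1.0 F [-0.2 -0.8  0.1]
[[-0.923, 0.001, 0.384], [-0.384, -0.001, -0.923], [-0.0, -1.0, 0.001]]
lid_knob [([383.8, 117.8], 0.6)]
lid [([369.9, 116.6], 0.94)]
lens_center [([144.6, 105.3], 0.71)]
lens_handle [([102.4, 161.2], 0.8)]
```

View pics/w4.png

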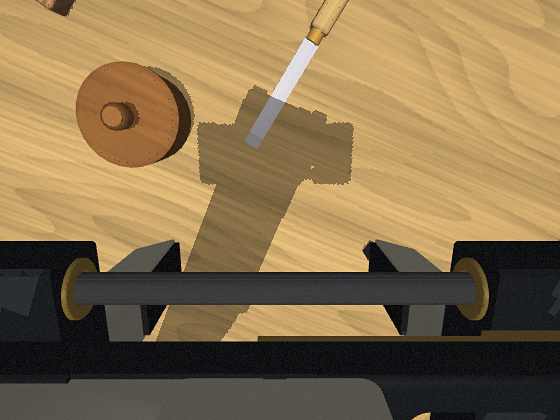

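View pics/w5.png

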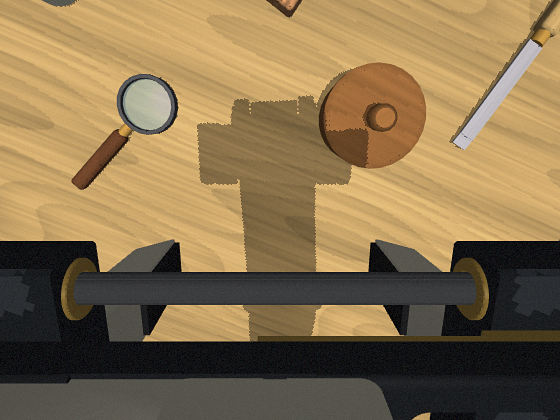

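Both views show the lid clearly: knob at about (116,115) and (381,117). The second also shows the lens at (147,104). I'll zoom in and overlay the projected model.

Run:
```python
from h import *
import pickle
w={n:pickle.load(open(n+".pkl","rb")) for n in("w4","w5")}
Xk=tri(w["w4"],(119.9,116.8),w["w5"],(383.8,117.8)); Xl=tri(w["w4"],(131.3,116.8),w["w5"],(369.9,116.6)); print(Xk,Xl)
c=Xk[:2]
out=[]
for n,(x,y) in (("w4",(65,50)),("w5",(310,50))):
    im=w[n]["color"][y:y+130,x:x+130,::-1].copy(); im=cv2.resize(im,None,fx=3,fy=3,interpolation=cv2.INTER_CUBIC)
    im2=im.copy()
    for r,z,col in ((.052,.072,(0,255,0)),(.052,.064,(255,0,0)),(.013,.099,(255,255,0))):
        t=np.linspace(0,2*np.pi,100); p=proj(w[n],np.c_[c[0]+r*np.cos(t),c[1]+r*np.sin(t),0*t+z]); p=(p-[x,y]+.5)*3
        cv2.polylines(im2,[p.round().astype(int)],True,col,1)
    out.append(np.hstack([im,im2]))
cv2.imwrite("pics/lidov.png",cv2.resize(np.vstack(out),(600,600)))
```

```text
[0.62937775 0.06759111 0.09332234] [0.62840912 0.07103441 0.05696899]
```

View pics/lidov.png

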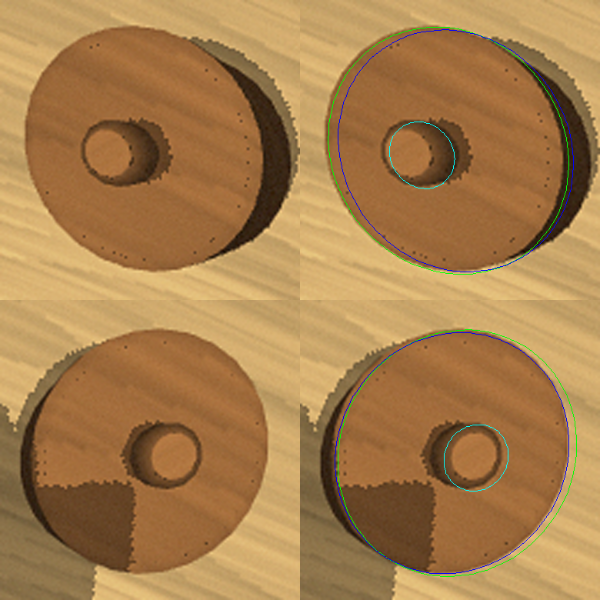

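Run:
```python
from h import *
import pickle
from scipy.optimize import least_squares
w={n:pickle.load(open(n+".pkl","rb")) for n in("w4","w5")}
E={"w4":[(25,145),(60,60),(135,26),(263,155),(160,270),(60,225),(205,52)],"w5":[(268,142),(158,29),(145,273),(233,57),(238,234),(35,165)]}
k=300/130; off={"w4":(65,50),"w5":(310,50)}
E={n:np.array(v)/k-.5+off[n] for n,v in E.items()}
t=np.linspace(0,2*np.pi,721)
def res(q):
    o=[]
    for n in E:
        c=proj(w[n],np.c_[q[0]+.052*np.cos(t),q[1]+.052*np.sin(t),0*t+q[2]]).astype(np.float32).reshape(-1,1,2)
        o+=[cv2.pointPolygonTest(c,tuple(map(float,e)),True) for e in E[n]]
    return np.array(o)
r=least_squares(res,[.63,.07,.072],diff_step=1e-3); print(r.x,r.fun.round(1))
# knob top disc centres by eye
a=np.array((108,153))/k-.5+off["w4"]; b=np.array((174,455-300))/k-.5+off["w5"]
print(a,b,tri(w["w4"],a,w["w5"],b))
# lens from w5 on plane
for z in (0.014,): print(onplane(w["w5"],(147.5,104),z))
print(onplane(w["w5"],(102.4,160),.014))
```

```text
[0.62891544 0.06938313 0.06993751] [-0.7  1.4 -0.4  1.   1.1  0.1  0.7  1.  -0.3  0.8 -0.  -1.3  1. ]
[111.3 115.8] [384.9        116.66666667] [0.62927811 0.07044633 0.10516211]
[0.54719856 0.30444752 0.014     ]
[0.46444688 0.33522887 0.014     ]
```

The knob is at (0.629,0.070), and its known height agrees to within 1–2 mm. I'll go above it and descend.

Emit:
{"api": "arm_command", "payload": {
  "plan": [
    [[-0.03,0.02,0.04],[0,0,0]],
    [[-0.06,0.05,0.09],[0,0,0]],
    [[-0.068,0.09,0.101],[0,0,0]],
    [[-0.068,0.12,0.101],[0,0,0]],
    [[-0.068,0.13,0.101],[0,0,0]]
  ]
}}

```text
clock: 6.35
position: [0.6274, 0.0697, 0.1631]
ee_rot: [-0.407, 2.008, -2.009]
force: [-0.9, -0.3, 0.3]
width: 0.998
```

Emit:
{"api": "arm_command", "payload": {
  "plan": [
    [[0,0.01,0],[0,0,0]],
    [[0,0.02,0],[0,0,0]],
    [[0,0.02,0],[0,0,0]]
  ]
}}

```text
clock: 6.65
position: [0.6287, 0.0727, 0.148]
ee_rot: [-0.402, 2.004, -2.003]
force: [1.1, -0.3, -0.4]
width: 0.997
```

```bash
python3 shot.py w6
python3 - <<'E'
from h import *
a=get_image("scene"); save(a,"s1",(220,390,130,300),3)
E
```

```text
[0.6287 0.0727 0.148 ] dq 0.0218 t 6.65 w 0.997 F [ 1.1 -0.3 -0.4]
[[-0.922, 0.0, 0.386], [-0.386, 0.0, -0.922], [-0.0, -1.0, -0.0]]
```

View pics/w6.png

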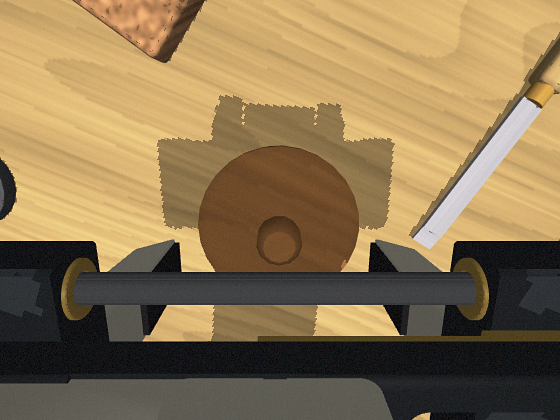

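View pics/s1.png

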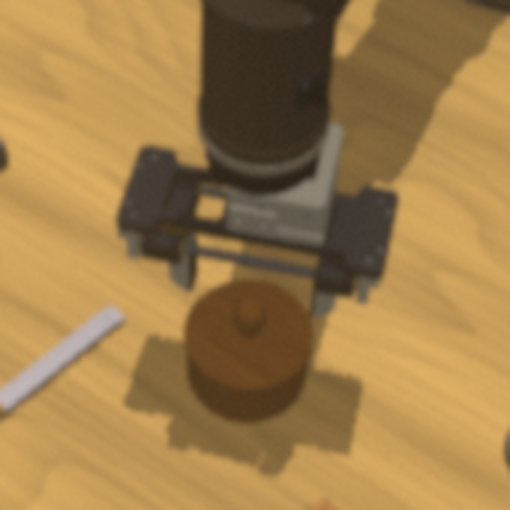

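The knob is centred between the jaws at (278,245). I'll back-project it to check.

Run:
```python
from h import *
import pickle
w=pickle.load(open("w6.pkl","rb")); s=w["s"]
X=onplane(w,(279,246),.104); d=toolR(s).T@(X-s["position"]); print(X,d)
X=onplane(w,(278.5,(146+146)/2),.072); print(X, toolR(s).T@(X-s["position"]))
```

```text
[0.62910777 0.07039745 0.104     ] [0.00054104 0.04396728 0.00224901]
[0.67691183 0.09049033 0.072     ] [-0.05130665  0.07597925  0.00218857]
```

Emit:
{"api": "arm_command", "payload": {
  "plan": [
    [[0.001,0.02,0.002],[0,0,0]],
    [[0.001,0.04,0.002],[0,0,0]],
    [[0.001,0.05,0.002],[0,0,0]],
    [[0.001,0.05,0.002],[0,0,0]]
  ]
}}

```text
clock: 7.15
position: [0.6284, 0.0699, 0.0973]
ee_rot: [-0.404, 2.004, -2.005]
force: [-1.0, -0.8, -0.4]
width: 1.004
```

Emit:
{"api": "arm_command", "payload": {
  "plan": [
    [[0,0,0],[0,0,0]],
    [[0,0,0],[0,0,0]],
    [[0,0,0],[0,0,0]],
    [[0,0,0],[0,0,0]],
    [[0,0,0],[0,0,0]]
  ],
  "fingers": 1,
  "squeeze": 20
}}

```text
clock: 7.65
position: [0.629, 0.0698, 0.0981]
ee_rot: [-0.401, 2.004, -2.004]
force: [-0.4, -0.8, 0.4]
width: 0.616
```

Emit:
{"api": "arm_command", "payload": {
  "plan": [
    [[0,0,0],[0,0,0]],
    [[0,0,0],[0,0,0]],
    [[0,0,0],[0,0,0]],
    [[0,0,0],[0,0,0]],
    [[0,0,0],[0,0,0]]
  ]
}}

```text
clock: 8.15
position: [0.6289, 0.0698, 0.0977]
ee_rot: [-0.402, 2.004, -2.004]
force: [0.1, -0.8, -0.2]
width: 0.273
```

Emit:
{"api": "arm_command", "payload": {
  "plan": [
    [[0,0,0],[0,0,0]],
    [[0,0,0],[0,0,0]],
    [[0,-0.005,0],[0,0,0]],
    [[0,-0.015,0],[0,0,0]],
    [[0,-0.03,0],[0,0,0]]
  ]
}}

```text
clock: 8.65
position: [0.6285, 0.0697, 0.1282]
ee_rot: [-0.403, 2.005, -2.005]
force: [0.7, 0.4, -0.4]
width: 0.274
```

Emit:
{"api": "arm_command", "payload": {
  "plan": [
    [[0,-0.02,0],[0,0,0]],
    [[0,-0.04,0],[0,0,0]],
    [[0,-0.05,0],[0,0,0]],
    [[0,-0.05,0],[0,0,0]]
  ]
}}

```text
clock: 9.05
position: [0.63, 0.07, 0.1802]
ee_rot: [-0.397, 2.003, -2.003]
force: [0.4, -0.5, -1.0]
width: 0.275
```

Run:
```python
from h import *
s=observe(); print(s["position"],s["width"],s["force"]); R_=toolR(s)
print((R_.T@(np.array([.48,-.06,s["position"][2]])-s["position"])).round(4))
p=get_image("scene"); save(p,"s2",(220,390,130,300),3)
```

```text
[0.6299833  0.07002155 0.18016397] 0.2750655576489241 [ 0.39429503 -0.48643204 -1.00148222]
[ 0.1885 -0.0006  0.0622]
```

View pics/s2.png

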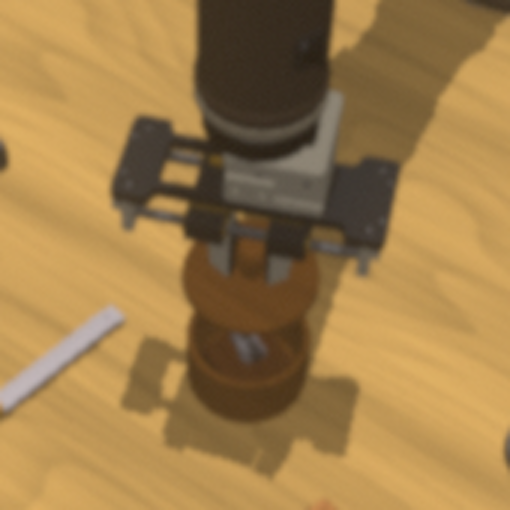

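The lid hangs level from the gripper at about (250,270) in the crop. The pot stays put with the bit showing. I'll carry the lid to clear bench at (0.48,-0.06).

Emit:
{"api": "arm_command", "payload": {
  "plan": [
    [[0.03,0,0.01],[0,0,0]],
    [[0.07,0,0.023],[0,0,0]],
    [[0.11,0,0.037],[0,0,0]],
    [[0.15,0.0,0.05],[0,0,0]],
    [[0.18,0.02,0.06],[0,0,0]]
  ]
}}

```text
clock: 9.6
position: [0.4847, -0.0568, 0.1584]
ee_rot: [-0.399, 2.003, -2.006]
force: [1.2, -0.5, -2.4]
width: 0.272
```

Emit:
{"api": "arm_command", "payload": {
  "plan": [
    [[0.008,0.03,0.002],[0,0,0]],
    [[0.008,0.06,0.002],[0,0,0]],
    [[0.008,0.09,0.002],[0,0,0]],
    [[0.008,0.11,0.002],[0,0,0]],
    [[0.008,0.11,0.002],[0,0,0]]
  ]
}}

```text
clock: 10.1
position: [0.4767, -0.0598, 0.0449]
ee_rot: [-0.409, 2.008, -2.005]
force: [-0.3, -0.9, -0.1]
width: 0.281
```

Emit:
{"api": "arm_command", "payload": {
  "plan": [
    [[0,0,0],[0,0,0]],
    [[0,0,0],[0,0,0]]
  ]
}}

```text
clock: 10.3
position: [0.4799, -0.0598, 0.0486]
ee_rot: [-0.401, 2.003, -2.004]
force: [-0.5, -0.6, -0.5]
width: 0.27
```

Emit:
{"api": "arm_command", "payload": {
  "plan": [
    [[0,0.004,0],[0,0,0]],
    [[0,0.007,0],[0,0,0]],
    [[0,0.007,0],[0,0,0]],
    [[0,0.007,0],[0,0,0]]
  ]
}}

```text
clock: 10.7
position: [0.4793, -0.0599, 0.0409]
ee_rot: [-0.402, 2.004, -2.004]
force: [0.3, 1.1, -1.0]
width: 0.273
```

Now a millimetre at a time until contact.

Emit:
{"api": "arm_command", "payload": {
  "plan": [
    [[0,0.001,0],[0,0,0]],
    [[0,0.001,0],[0,0,0]],
    [[0,0.002,0],[0,0,0]],
    [[0,0.002,0],[0,0,0]]
  ]
}}

```text
clock: 11.1
position: [0.4793, -0.0599, 0.0387]
ee_rot: [-0.402, 2.004, -2.004]
force: [-0.4, -0.0, -0.7]
width: 0.272
```

Emit:
{"api": "arm_command", "payload": {
  "plan": [
    [[0,0.001,0],[0,0,0]],
    [[0,0.001,0],[0,0,0]],
    [[0,0.001,0],[0,0,0]]
  ]
}}

```text
clock: 11.4
position: [0.4793, -0.0599, 0.0385]
ee_rot: [-0.402, 2.004, -2.004]
force: [-3.5, 1.0, 13.2]
width: 0.273
```

Run:
```python
from h import *
s=observe(); print(s["position"],s["width"],s["force"])
p=get_image("scene"); save(p,"s3",(200,400,90,290),3)
```

```text
[ 0.47929032 -0.05989221  0.03850164] 0.27271996202035187 [-3.46389818  0.98500321 13.16605847]
```

View pics/s3.png

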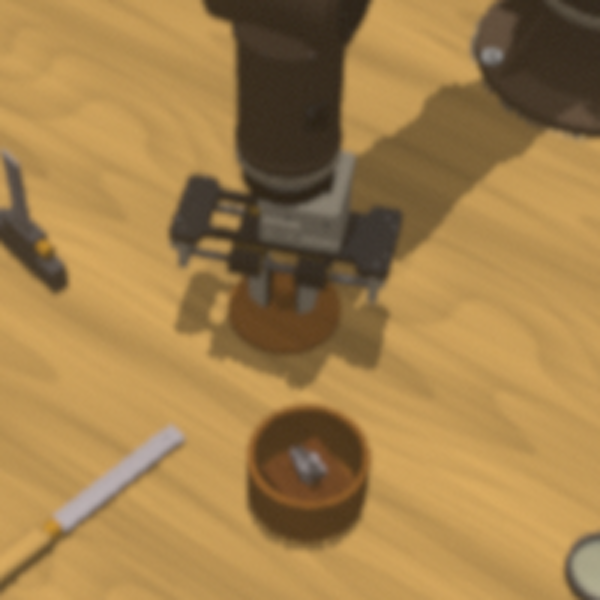

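The lid rests on the bench with 13 N contact, and the pot is unmoved. Releasing.

Emit:
{"api": "arm_command", "payload": {
  "plan": [
    [[0,-0.001,0],[0,0,0]],
    [[0,-0.001,0],[0,0,0]],
    [[0,-0.001,0],[0,0,0]],
    [[0,-0.001,0],[0,0,0]],
    [[0,-0.001,0],[0,0,0]]
  ],
  "fingers": -0.2
}}

```text
clock: 11.95
position: [0.4793, -0.0599, 0.0386]
ee_rot: [-0.402, 2.004, -2.004]
force: [-0.8, 0.7, 0.8]
width: 0.594
```

Emit:
{"api": "arm_command", "payload": {
  "plan": [
    [[0,0,0],[0,0,0]],
    [[0,0,0],[0,0,0]],
    [[0,-0.02,0],[0,0,0]],
    [[0,-0.06,0],[0,0,0]],
    [[0,-0.1,0],[0,0,0]]
  ]
}}

```text
clock: 12.45
position: [0.4785, -0.0598, 0.1395]
ee_rot: [-0.404, 2.006, -2.004]
force: [1.0, 0.2, 0.7]
width: 0.598
```

Run:
```python
from h import *
s=observe(); print(s["clock"],s["position"],s["width"],s["force"]); R_=toolR(s)
# lens: handle dir from w5: center (.5472,.3044), handle mid (.4644,.3352)
c=np.array([.5472,.3044]); hd=np.array([.4644,.3352]); u=(hd-c)/np.linalg.norm(hd-c); print("len",np.linalg.norm(hd-c),u)
g=c+.062*u; print("grasp",g)
x=np.array([R_[0,0],R_[1,0]]); ang=np.degrees(np.arctan2(u[1],u[0])-np.arctan2(x[1],x[0])); print("world yaw turn",ang)
p=get_image("scene"); save(p,"s4",(200,400,90,290),3)
```

```text
12.45 [ 0.47854394 -0.05975658  0.13946179] 0.5984376595439718 [0.96845601 0.20100491 0.70361878]
len 0.08834296802802137 [-0.93725626  0.34864122]
grasp [0.48909011 0.32601576]
world yaw turn 316.90799495279254
```

View pics/s4.png

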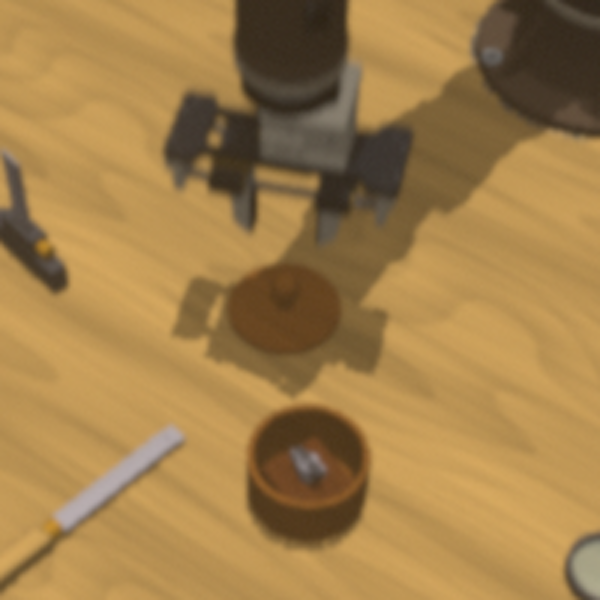

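The lid stands knob up. Next I'll move towards the lens, yawing +43° about tool y.

Emit:
{"api": "arm_command", "payload": {
  "plan": [
    [[-0.01,-0.04,-0.03],[0,8,0]],
    [[-0.03,-0.07,-0.07],[0,16,0]],
    [[-0.045,-0.08,-0.115],[0,24,0]],
    [[-0.06,-0.08,-0.16],[0,32,0]],
    [[-0.075,-0.08,-0.205],[0,40,0]]
  ],
  "fingers": -0.2
}}

```text
clock: 13.0
position: [0.4708, 0.1462, 0.2195]
ee_rot: [-0.294, -2.072, 2.071]
force: [0.8, -0.1, -0.8]
width: 0.599
```

Run:
```python
from h import *
s=observe(); print(s["clock"],s["position"],s["joints"].round(2)); R_=toolR(s); print(R_.round(3))
u=np.array([-.937256,.348641]); x=R_[:2,0]; print(np.degrees(np.arctan2(u[1],u[0])-np.arctan2(x[1],x[0])))
t=np.append(np.array([.4891,.3260])+.05*u,.22); print(R_.T@(t-s["position"]))
```

```text
13.0 [0.47080276 0.14623874 0.21946288] [-0.24  0.26 -0.21  1.91  0.07  0.97 -2.33]
[[-0.961  0.002 -0.277]
 [ 0.277  0.    -0.961]
 [-0.001 -1.    -0.001]]
-4.31623608776943
[ 0.08209083 -0.00050941 -0.18155528]
```

Emit:
{"api": "arm_command", "payload": {
  "plan": [
    [[0.02,0,-0.045],[0,0,0]],
    [[0.04,0,-0.09],[0,0,0]],
    [[0.06,0,-0.135],[0,0,0]],
    [[0.08,0,-0.18],[0,0,0]],
    [[0.082,0,-0.182],[0,0,0]]
  ]
}}

```text
clock: 13.5
position: [0.4383, 0.3495, 0.2187]
ee_rot: [-0.277, -2.083, 2.074]
force: [0.2, -0.6, -0.0]
width: 0.598
```

Emit:
{"api": "arm_command", "payload": {
  "plan": [
    [[0,0,0],[0,0,0]],
    [[0,0,0],[0,0,0]]
  ]
}}

```text
clock: 13.7
position: [0.4417, 0.3405, 0.2184]
ee_rot: [-0.288, -2.072, 2.075]
force: [0.6, -0.1, -2.0]
width: 0.599
```

```bash
python3 shot.py w7 lens_center lens_handle; python3 -c "
from h import *; print(observe()['joints'].round(3))"
```

```text
[0.4417 0.3405 0.2184] dq 0.0205 t 13.7 w 0.599 F [ 0.6 -0.1 -2. ]
[[-0.962, -0.0, -0.273], [0.273, -0.001, -0.962], [-0.0, -1.0, 0.001]]
lens_center [([275.0, 67.9], 0.59)]
lens_handle [([270.5, 165.6], 0.77)]
[-0.557  0.372 -0.26   1.762  0.111  1.023 -2.707]
```

View pics/w7.png

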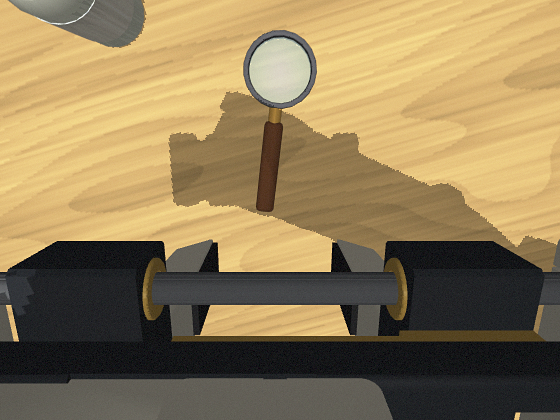

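The lens is at (280,69) with its handle down to (265,210). Joint 7 reads -2.707, too near its limit, so I'll use the half-turned grasp. First I'll refine the lens pose from this view.

Run:
```python
from h import *
import pickle
w=pickle.load(open("w7.pkl","rb"))
im=w["color"][:,:,::-1]; g=cv2.cvtColor(im,cv2.COLOR_BGR2HSV)
b,gg,r=[im[:,:,i].astype(int) for i in range(3)]
# dark rim: low brightness; handle: dark brown
m=((r<115)&(b>r-35)).astype(np.uint8); m[:20]=0;m[115:]=0;m[:,:235]=0;m[:,330:]=0
pts=cv2.findNonZero(m).reshape(-1,2); hull=cv2.convexHull(pts); e=cv2.fitEllipse(hull); print("rim",e)
c5=[]
mh=((r<130)&(r>1.5*b)&(r-b>20)&(gg<70)).astype(np.uint8); mh[:120]=0;mh[220:]=0;mh[:,:245]=0;mh[:,300:]=0
k,lab,st,ce=cv2.connectedComponentsWithStats(mh); i=1+st[1:,4].argmax(); ph=np.argwhere(lab==i)[:,::-1].astype(np.float32)
rc=cv2.minAreaRect(ph); print("handle",rc,st[i])
C=onplane(w,e[0],.010); H=onplane(w,rc[0],.012); 
u=(H-C)[:2]; print(C,H,np.linalg.norm(u),u/np.linalg.norm(u))
v=cv2.fitLine(ph,cv2.DIST_L2,0,.01,.01).ravel(); a=onplane(w,v[2:]-v[:2]*30,.013); b2=onplane(w,v[2:]+v[:2]*30,.013); d=(b2-a)[:2]; print("line dir",d/np.linalg.norm(d))
for q in ((150,0),): pass
```

```text
rim ((279.5008239746094, 68.929443359375), (72.79214477539062, 78.18740844726562), 1.0034310817718506)
handle ((268.80487060546875, 166.256103515625), (18.442068099975586, 90.22257232666016), 6.34019136428833) [ 256  121   27   91 1608]
[0.54692611 0.30623856 0.01      ] [0.46304941 0.34067341 0.012     ] 0.0906700605299759 [-0.92507602  0.37978199]
line dir [ 0.92441749 -0.3813821 ]
```

Emit:
{"api": "arm_command", "payload": {
  "plan": [
    [[0,0,0],[0,-8,0]],
    [[0,0,0],[0,-16,0]],
    [[0,0,0],[0,-24,0]],
    [[0,0,0],[0,-32,0]],
    [[0,0,0],[0,-40,0]]
  ]
}}

```text
clock: 14.35
position: [0.442, 0.3407, 0.2188]
ee_rot: [-0.43, 1.985, -1.986]
force: [0.1, 0.2, 0.1]
width: 0.6
```

Emit:
{"api": "arm_command", "payload": {
  "plan": [
    [[0,0,0],[0,-8,0]],
    [[0,0,0],[0,-16,0]],
    [[0,0,0],[0,-24,0]],
    [[0,0,0],[0,-32,0]],
    [[0,0,0],[0,-40,0]]
  ]
}}

```text
clock: 14.85
position: [0.442, 0.3406, 0.2188]
ee_rot: [-0.964, 1.529, -1.53]
force: [-0.3, 0.6, 0.2]
width: 0.599
```

Emit:
{"api": "arm_command", "payload": {
  "plan": [
    [[0,0,0],[0,-8,0]],
    [[0,0,0],[0,-16,0]],
    [[0,0,0],[0,-24,0]],
    [[0,0,0],[0,-32,0]],
    [[0,0,0],[0,-40,0]]
  ]
}}

```text
clock: 15.35
position: [0.4421, 0.3406, 0.2188]
ee_rot: [-1.318, 1.021, -1.022]
force: [0.2, -0.6, 0.5]
width: 0.6
```

Emit:
{"api": "arm_command", "payload": {
  "plan": [
    [[0,0,0],[0,-8,0]],
    [[0,0,0],[0,-16,0]],
    [[0,0,0],[0,-24,0]],
    [[0,0,0],[0,-32,0]],
    [[0,0,0],[0,-40,0]]
  ]
}}

```text
clock: 15.85
position: [0.4421, 0.3406, 0.2187]
ee_rot: [-1.516, 0.485, -0.487]
force: [-0.8, 0.7, 0.5]
width: 0.602
```

```bash
cat > rel.py <<'E'
import sys
from h import *
s=observe(); R_=toolR(s); x,y,z,yaw=map(float,sys.argv[1:5])
a=np.degrees(np.arctan2(R_[1,0],R_[0,0])); print(s["clock"],s["position"].round(4),s["joints"].round(2),"yaw",a.round(2),"F",s["force"].round(1),"w",round(s["width"],3))
print("turn about y",-((yaw-a+180)%360-180),"shift",(R_.T@(np.array([x,y,z])-s["position"])).round(4), "ydown",R_[:,1].round(4))
E
python3 rel.py .4896 .3298 .218 -22.4
```

```text
15.85 [0.4421 0.3406 0.2187] [-0.12  0.51 -0.9   1.73  0.44  1.12 -0.21] yaw -35.55 F [-0.8  0.7  0.5] w 0.602
turn about y -13.153329734026357 shift [0.0449 0.0008 0.0189] ydown [ 6.e-04 -8.e-04 -1.e+00]
```

Emit:
{"api": "arm_command", "payload": {
  "plan": [
    [[0.02,0.02,0.009],[0,-6.5,0]],
    [[0.045,0.05,0.019],[0,-13.2,0]],
    [[0.045,0.09,0.019],[0,-13.2,0]],
    [[0.045,0.12,0.019],[0,-13.2,0]],
    [[0.045,0.12,0.019],[0,-13.2,0]]
  ]
}}

```text
clock: 16.35
position: [0.4881, 0.3275, 0.0948]
ee_rot: [-1.554, 0.314, -0.308]
force: [-0.2, -0.3, -0.2]
width: 0.602
```

Emit:
{"api": "arm_command", "payload": {
  "plan": [
    [[0,0,0],[0,0,0]],
    [[0,0,0],[0,0,0]],
    [[0,0,0],[0,0,0]]
  ]
}}

```text
clock: 16.65
position: [0.4898, 0.3317, 0.1007]
ee_rot: [-1.547, 0.307, -0.311]
force: [0.2, 0.2, -0.1]
width: 0.601
```

```bash
python3 rel.py .4896 .3298 .025 -22.4; python3 shot.py w8
```

```text
16.65 [0.4898 0.3317 0.1007] [-0.13  0.7  -0.84  1.77  0.62  0.96 -0.05] yaw -22.58 F [ 0.2  0.2 -0.1] w 0.601
turn about y -0.17556703710832267 shift [ 0.0004  0.0756 -0.002 ] ydown [ 0.0026  0.0015 -1.    ]
[0.4898 0.3317 0.1007] dq 0.0043 t 16.65 w 0.601 F [ 0.2  0.2 -0.1]
[[0.923, 0.003, 0.384], [-0.384, 0.002, 0.923], [0.002, -1.0, 0.002]]
```

View pics/w8.png

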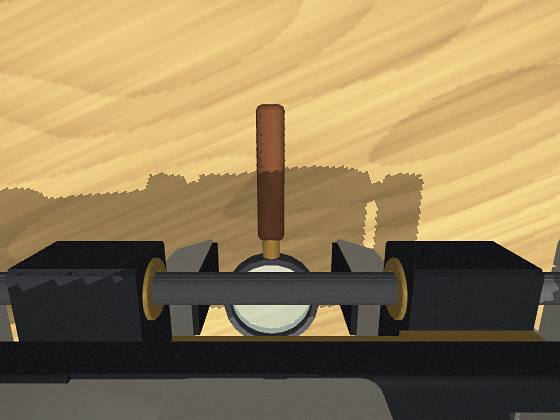

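The handle lies square to the jaws, from (270,105) to (271,240), and is nearly centred. Descending.

Emit:
{"api": "arm_command", "payload": {
  "plan": [
    [[0,0.025,-0.002],[0,0,0]],
    [[0,0.05,-0.002],[0,0,0]],
    [[0,0.068,-0.002],[0,0,0]],
    [[0,0.07,-0.002],[0,0,0]],
    [[0,0.07,-0.002],[0,0,0]]
  ]
}}

```text
clock: 17.2
position: [0.4882, 0.3295, 0.029]
ee_rot: [-1.549, 0.309, -0.309]
force: [0.3, -0.1, -0.4]
width: 0.598
```

Emit:
{"api": "arm_command", "payload": {
  "plan": [
    [[0,0.003,0],[0,0,0]],
    [[0,0.006,0],[0,0,0]],
    [[0,0.006,0],[0,0,0]],
    [[0,0.006,0],[0,0,0]]
  ]
}}

```text
clock: 17.6
position: [0.4883, 0.3293, 0.0229]
ee_rot: [-1.548, 0.309, -0.309]
force: [0.1, 0.2, 0.5]
width: 0.599
```

```bash
python3 rel.py .4896 .3298 .025 -22.4
```

```text
17.6 [0.4883 0.3293 0.0229] [-0.18  0.79 -0.77  1.82  0.72  0.84 -0.13] yaw -22.57 F [0.1 0.2 0.5] w 0.599
turn about y -0.166295697219482 shift [ 0.001  -0.0021  0.001 ] ydown [ 3.e-04  1.e-04 -1.e+00]
```

Emit:
{"api": "arm_command", "payload": {
  "plan": [
    [[0,-0.002,0],[0,0,0]],
    [[0,-0.002,0],[0,0,0]],
    [[0,-0.002,0],[0,0,0]],
    [[0,-0.002,0],[0,0,0]],
    [[0,-0.002,0],[0,0,0]]
  ]
}}

```text
clock: 18.1
position: [0.4882, 0.3292, 0.0247]
ee_rot: [-1.549, 0.309, -0.309]
force: [0.3, 0.2, -0.3]
width: 0.599
```

Emit:
{"api": "arm_command", "payload": {
  "plan": [
    [[0,0,0],[0,0,0]],
    [[0,0,0],[0,0,0]],
    [[0,0,0],[0,0,0]],
    [[0,0,0],[0,0,0]],
    [[0,0,0],[0,0,0]]
  ],
  "fingers": 1,
  "squeeze": 40
}}

```text
clock: 18.6
position: [0.4882, 0.3292, 0.0247]
ee_rot: [-1.549, 0.309, -0.309]
force: [0.6, -0.2, -0.1]
width: 0.214
```

Emit:
{"api": "arm_command", "payload": {
  "plan": [
    [[0,0,0],[0,0,0]],
    [[0,0,0],[0,0,0]],
    [[0,0,0],[0,0,0]],
    [[0,0,0],[0,0,0]],
    [[0,0,0],[0,0,0]]
  ]
}}

```text
clock: 19.1
position: [0.4882, 0.3292, 0.0247]
ee_rot: [-1.549, 0.309, -0.309]
force: [-0.4, 0.1, -0.9]
width: 0.196
```

```bash
python3 rel.py .4896 .3298 .025 -22.4; python3 shot.py w9
```

```text
19.1 [0.4882 0.3292 0.0247] [-0.17  0.78 -0.77  1.82  0.72  0.84 -0.13] yaw -22.56 F [-0.4  0.1 -0.9] w 0.196
turn about y -0.1625749593250987 shift [ 0.001  -0.0003  0.0011] ydown [-0. -0. -1.]
[0.4882 0.3292 0.0247] dq 0.0024 t 19.1 w 0.196 F [-0.4  0.1 -0.9]
[[0.923, -0.0, 0.384], [-0.384, -0.0, 0.923], [-0.0, -1.0, -0.0]]
```

View pics/w9.png

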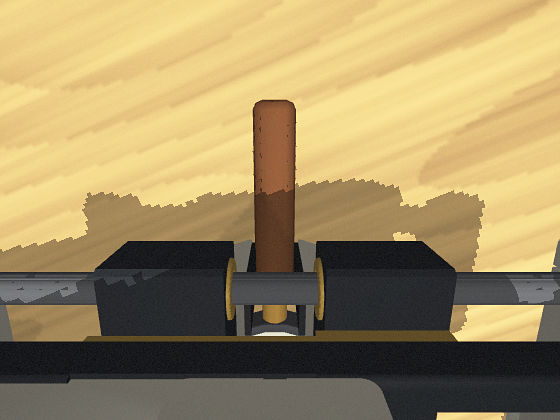

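The grip reads 18 mm on the handle with the lens still flat on the bench, so the tool-to-lens offset is fixed. Lifting.

Emit:
{"api": "arm_command", "payload": {
  "plan": [
    [[0,-0.01,0],[0,0,0]],
    [[0,-0.03,0],[0,0,0]],
    [[0,-0.06,0],[0,0,0]],
    [[0,-0.1,0],[0,0,0]],
    [[0,-0.14,0],[0,0,0]]
  ]
}}

```text
clock: 19.65
position: [0.4876, 0.329, 0.1664]
ee_rot: [-1.549, 0.309, -0.308]
force: [1.1, 1.0, -1.4]
width: 0.189
```

Emit:
{"api": "arm_command", "payload": {
  "plan": [
    [[0,-0.04,0],[0,0,0]],
    [[0,-0.07,0],[0,0,0]],
    [[0,-0.08,0],[0,0,0]],
    [[0,-0.08,0],[0,0,0]]
  ]
}}

```text
clock: 20.05
position: [0.4885, 0.3296, 0.2462]
ee_rot: [-1.547, 0.307, -0.31]
force: [-0.2, -0.9, -2.5]
width: 0.189
```

```bash
python3 rel.py .722 .03 .25 -22.5
python3 - <<'E'
from h import *
import pickle
w=pickle.load(open("w9.pkl","rb")); s=w["s"]
for r,z in ((100,.014),(104,.010)):
    X=onplane(w,(274,r),z); print(toolR(s).T@(X-s["position"]))
E
```

```text
20.05 [0.4885 0.3296 0.2462] [-0.06  0.55 -0.95  1.61  0.47  1.22  0.08] yaw -22.57 F [-0.2 -0.9 -2.5] w 0.189
turn about y -0.06588519421060823 shift [ 0.3306 -0.0037 -0.1871] ydown [ 0.0022  0.0011 -1.    ]
[-0.07393213  0.01067232  0.00055218]
[-0.07250281  0.01467231  0.00054537]
```

Emit:
{"api": "arm_command", "payload": {
  "plan": [
    [[0.02,0,-0.012],[0,0,0]],
    [[0.055,0,-0.032],[0,0,0]],
    [[0.095,0,-0.054],[0,0,0]],
    [[0.135,0,-0.076],[0,0,0]],
    [[0.175,0,-0.099],[0,0,0]]
  ]
}}

```text
clock: 20.55
position: [0.612, 0.1686, 0.2424]
ee_rot: [-1.551, 0.31, -0.307]
force: [-0.0, 0.4, -1.8]
width: 0.189
```

Emit:
{"api": "arm_command", "payload": {
  "plan": [
    [[0.04,0,-0.022],[0,0,0]],
    [[0.08,0,-0.045],[0,0,0]],
    [[0.12,0,-0.068],[0,0,0]],
    [[0.145,0,-0.082],[0,0,0]],
    [[0.155,0,-0.088],[0,0,0]]
  ]
}}

```text
clock: 21.05
position: [0.7221, 0.0253, 0.2411]
ee_rot: [-1.551, 0.315, -0.31]
force: [-0.4, -0.3, -1.3]
width: 0.19
```

Emit:
{"api": "arm_command", "payload": {
  "plan": [
    [[0,0,0],[0,0,0]],
    [[0,0,0],[0,0,0]],
    [[0,0,0],[0,0,0]]
  ]
}}

```text
clock: 21.35
position: [0.7201, 0.0323, 0.2446]
ee_rot: [-1.548, 0.307, -0.306]
force: [-0.1, 0.1, -0.8]
width: 0.191
```

```bash
python3 rel.py .722 .03 .25 -22.5; python3 shot.py w10 bit_end pot lens_center;python3 - <<'E'
from h import *
for n in ("scene","top"):
    p=get_image(n); save(p,n+"5")
    for t in ("bit_end","lens_center","pot"): print(n,t,best(p,t))
E
```

```text
21.35 [0.7201 0.0323 0.2446] [ 0.33  0.75 -0.87  1.25  0.55  1.38  0.68] yaw -22.37 F [-0.1  0.1 -0.8] w 0.191
turn about y 0.12565957277683992 shift [ 0.0026 -0.0054 -0.0014] ydown [-7.e-04  7.e-04 -1.e+00]
[0.7201 0.0323 0.2446] dq 0.0093 t 21.35 w 0.191 F [-0.1  0.1 -0.8]
[[0.925, -0.001, 0.381], [-0.381, 0.001, 0.925], [-0.001, -1.0, 0.0]]
bit_end [([273.1, 78.0], 0.72)]
pot [([268.3, 82.9], 0.77)]
lens_center []
scene bit_end [([300.1, 241.3], 0.4)]
scene lens_center [([237.9, 233.1], 0.93)]
scene pot [([300.5, 255.4], 0.95)]
top bit_end [([251.6, 202.0], 0.44)]
top lens_center [([185.7, 161.2], 0.41)]
top pot [([249.5, 199.5], 0.73)]
```

View pics/w10.png

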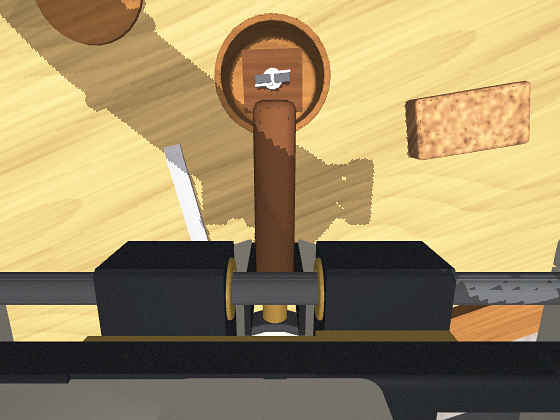

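View pics/scene5.png

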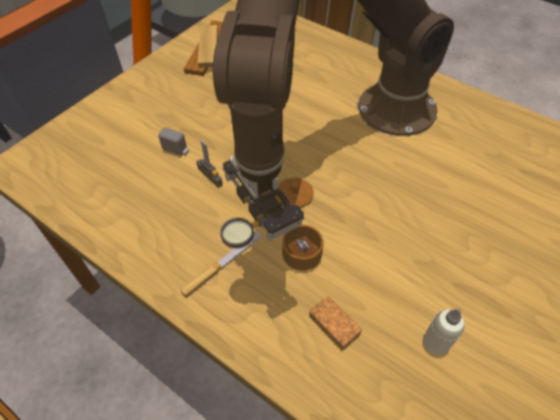

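The wrist view shows the bit at (272,78), the rim circle centred near (272,73), and the handle end still at row 100, so nothing slipped.

Run:
```python
from h import *
import pickle
w=pickle.load(open("w10.pkl","rb")); s=w["s"]
print("bit",onplane(w,(272,77),.055)); 
L=onplane(w,(215.5,75),.064);Rr=onplane(w,(330,75),.064);T=onplane(w,(272,13),.064); print("rim",L,Rr,T,np.linalg.norm(L-Rr))
d=-toolR(s)[:,0]; print("rim centre from top", T-.05*d, "mid",(L+Rr)/2)
sc=get_image("scene"); tp=get_image("top")
for z in (.055,): print(onplane(sc,(301,241.5),z),onplane(tp,(248.5,200),z))
save(sc,"sc6",(220,340,190,280),6); save(tp,"tp6",(170,300,140,230),6)
```

```text
bit [0.6263718  0.06940064 0.055     ]
rim [0.60735717 0.02505117 0.064     ] [0.64462928 0.11558514 0.064     ] [0.58156377 0.08800891 0.064     ] 0.097906132572269
rim centre from top [0.62779958 0.0689761  0.06395378] mid [0.62599323 0.07031815 0.064     ]
[0.62572395 0.06197715 0.055     ] [0.62361824 0.06856706 0.055     ]
```

View pics/sc6.png

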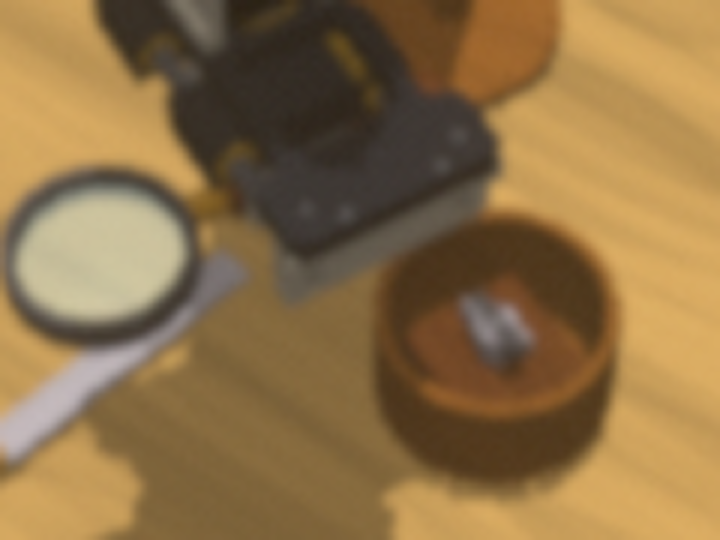

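View pics/tp6.png

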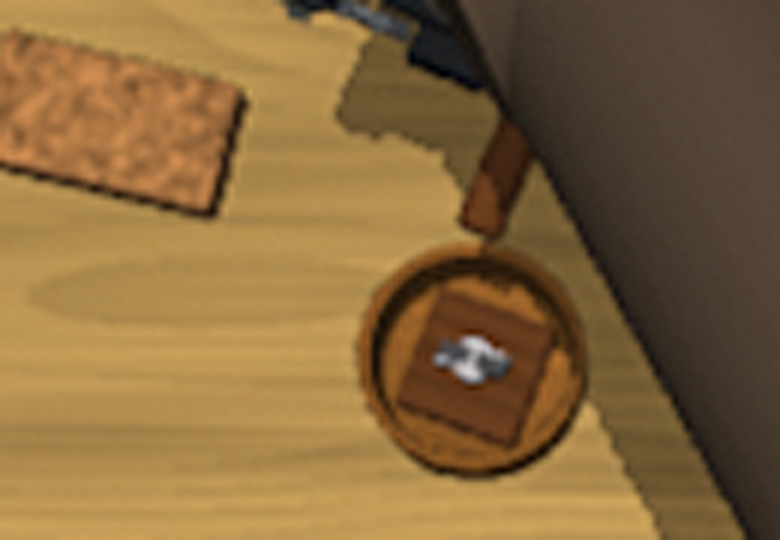

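```bash
python3 - <<'E'
from h import *
sc=get_image("scene"); tp=get_image("top"); s=observe(); R_=toolR(s)
a=(220+497.5/6-.4,190+313/6-.4); b=(170+472/6-.4,140+360/6-.4)
print("rim",onplane(sc,a,.064),onplane(tp,b,.064),tri(sc,a,tp,b))
L=s["position"]+R_@[.0628,.0177,0]; print("lens kin",L,"proj",proj(sc,L),"seen",220+102.5/6-.4,190+255/6-.4, "seen on plane",onplane(sc,(236.7,232.1),L[2]))
print("blade scene proj",proj(sc,[.569,-.2915,.136]), proj(tp,[.569,-.2915,.136]))
E
python3 rel.py .569 .093 .2446 -22.5
```

```text
rim [0.62909573 0.06850913 0.064     ] [0.6235429  0.06868029 0.064     ] [0.62501173 0.06783249 0.05804893]
lens kin [0.77921131 0.00572762 0.22696718] proj [[236.47181161 232.61296668]] seen 236.68333333333334 232.1 seen on plane [0.77798162 0.00529694 0.22696718]
blade scene proj [[203.58053529 142.10420414]] [[393.12260268 219.32491657]]
22.15 [0.7212 0.0298 0.2447] [ 0.33  0.75 -0.87  1.25  0.55  1.38  0.68] yaw -22.57 F [-0.1  0.2 -2.1] w 0.195
turn about y -0.0660160246113719 shift [-1.648e-01  1.000e-04 -1.000e-04] ydown [-0.e+00 -1.e-04 -1.e+00]
```

```bash
python3 shot.py w11 bit_end
python3 - <<'E'
from h import *
import pickle
w=pickle.load(open("w11.pkl","rb")); s=w["s"]; s2=observe(); print(s["position"],s2["position"])
save(w,"w11z",(205,340,0,150),4)
E
```

```text
[0.7212 0.0298 0.2447] dq 0.0017 t 22.15 w 0.195 F [-0.1  0.2 -2.1]
[[0.923, -0.0, 0.384], [-0.384, -0.0, 0.923], [0.0, -1.0, -0.0]]
bit_end [([273.8, 74.9], 0.56)]
[0.72121978 0.02982808 0.24466691] [0.72123136 0.02988618 0.24465185]
```

View pics/w11z.png

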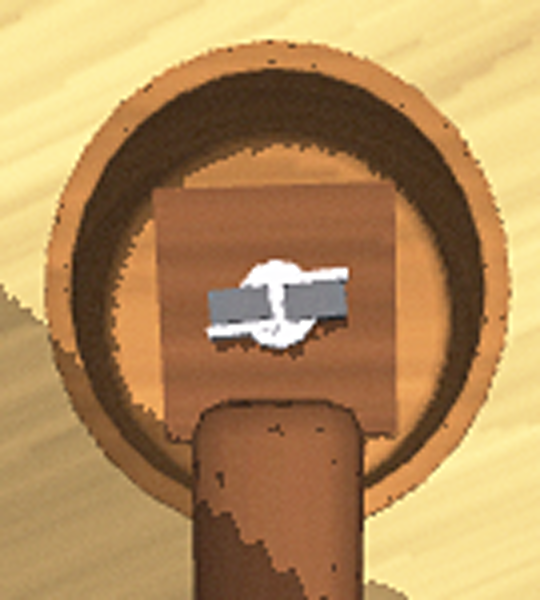

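```bash
python3 - <<'E'
from h import *
import pickle
w=pickle.load(open("w11.pkl","rb")); s=w["s"]
print("bit",onplane(w,(274,75.1),.055)); 
L=onplane(w,(205.9+10.2,72),.064);Rr=onplane(w,(205-.4+127.6,72),.064);T=onplane(w,(274,9.6),.064)
print("rim from sides",(L+Rr)/2,np.linalg.norm(L-Rr),"from top",T+.05*toolR(s)[:,0])
# lens offset cross-check: where handle axis is (col)
X=onplane(w,(274,100),s["position"][2]-.0107); print(toolR(s).T@(X-s["position"]))
# yaw of handle vs tool: handle axis cols at two rows handled visually
E
python3 rel.py .569 .093 .154 -22.5
```

```text
bit [0.62694491 0.06930083 0.055     ]
rim from sides [0.62557578 0.07002256 0.064     ] 0.09906410107131641 from top [0.62746807 0.06912118 0.06400022]
[-0.07393401  0.01069965  0.00055223]
22.25 [0.7212 0.0299 0.2447] [ 0.33  0.75 -0.87  1.25  0.55  1.38  0.68] yaw -22.57 F [ 0.3 -0.4 -0.5] w 0.191
turn about y -0.06698352005878405 shift [-1.648e-01  9.070e-02 -1.000e-04] ydown [-0. -0. -1.]
```

The bit axis is at (0.627,0.069). There's time to spare, so I'll measure the blade again with settled poses before setting the height.

Emit:
{"api": "arm_command", "payload": {
  "plan": [
    [[0.012,0,-0.03],[0,0,0]],
    [[0.024,0,-0.075],[0,0,0]],
    [[0.036,0,-0.12],[0,0,0]],
    [[0.048,0,-0.165],[0,0,0]],
    [[0.054,0,-0.2],[0,0,0]]
  ]
}}

```text
clock: 22.75
position: [0.6939, -0.1796, 0.2444]
ee_rot: [-1.55, 0.311, -0.311]
force: [0.4, -0.5, -1.8]
width: 0.189
```

Emit:
{"api": "arm_command", "payload": {
  "plan": [
    [[0,0,0],[0,0,0]],
    [[0,0,0],[0,0,0]],
    [[0,0,0],[0,0,0]],
    [[0,0,0],[0,0,0]],
    [[0,0,0],[0,0,0]]
  ]
}}

```text
clock: 23.25
position: [0.6946, -0.1739, 0.2448]
ee_rot: [-1.549, 0.307, -0.307]
force: [-0.4, -0.0, -0.9]
width: 0.189
```

```bash
python3 shot.py w12 blade_top
```

```text
[ 0.6946 -0.1739  0.2448] dq 0.0051 t 23.25 w 0.189 F [-0.4 -0.  -0.9]
[[0.924, 0.0, 0.382], [-0.382, 0.0, 0.924], [0.0, -1.0, 0.0]]
blade_top [([43.4, 108.9], 0.68)]
```

Emit:
{"api": "arm_command", "payload": {
  "plan": [
    [[0,0,-0.035],[0,0,0]],
    [[0,0,-0.08],[0,0,0]],
    [[0,0,-0.125],[0,0,0]],
    [[0,0,-0.17],[0,0,0]],
    [[0,0,-0.21],[0,0,0]]
  ]
}}

```text
clock: 23.85
position: [0.6127, -0.3716, 0.2447]
ee_rot: [-1.549, 0.31, -0.309]
force: [-0.6, -0.2, -1.2]
width: 0.191
```

Emit:
{"api": "arm_command", "payload": {
  "plan": [
    [[0,0,-0.04],[0,0,0]],
    [[0,0,-0.07],[0,0,0]],
    [[0,0,-0.07],[0,0,0]],
    [[0,0,-0.07],[0,0,0]],
    [[0,0,-0.07],[0,0,0]]
  ]
}}

```text
clock: 24.35
position: [0.5878, -0.4323, 0.2448]
ee_rot: [-1.548, 0.307, -0.307]
force: [0.6, 0.2, -1.0]
width: 0.189
```

Emit:
{"api": "arm_command", "payload": {
  "plan": [
    [[0,0,0],[0,0,0]],
    [[0,0,0],[0,0,0]],
    [[0,0,0],[0,0,0]]
  ]
}}

```text
clock: 24.65
position: [0.5873, -0.4333, 0.2448]
ee_rot: [-1.549, 0.308, -0.308]
force: [-0.3, 0.4, -0.9]
width: 0.189
```

```bash
python3 shot.py w13 blade_top
```

```text
[ 0.5873 -0.4333  0.2448] dq 0.0042 t 24.65 w 0.189 F [-0.3  0.4 -0.9]
[[0.924, 0.0, 0.383], [-0.383, -0.0, 0.924], [0.0, -1.0, -0.0]]
blade_top [([458.3, 109.8], 0.65)]
```

View pics/w12.png

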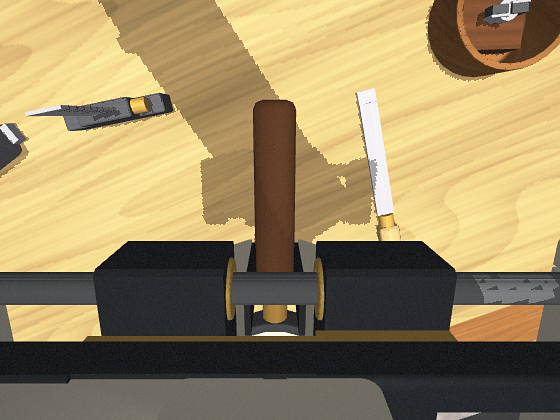

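View pics/w13.png

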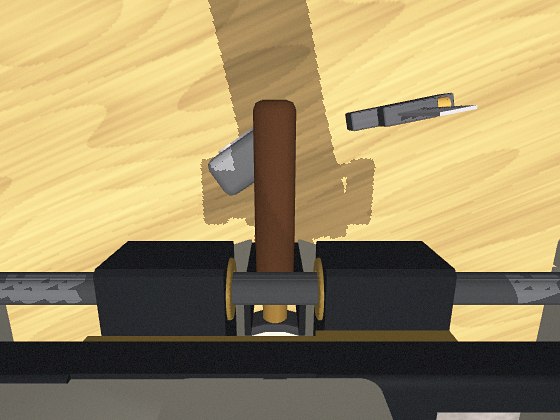

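Run:
```python
import cv2,numpy as np
o=[]
for n,c in (("w12",(15,95,90,130)),("w13",(420,500,85,125))):
    im=cv2.imread(f"pics/{n}.png")[c[2]:c[3],c[0]:c[1]]; o.append(cv2.resize(im,None,fx=7,fy=7,interpolation=cv2.INTER_CUBIC))
cv2.imwrite("pics/strip2.png",np.vstack(o))
```

```text
(no output)
```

View pics/strip2.png

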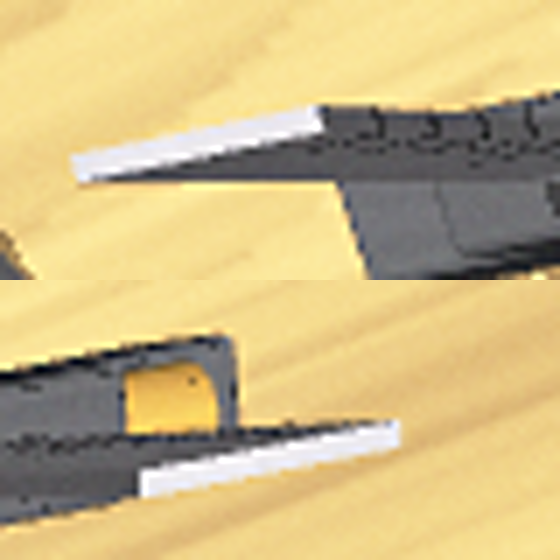

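```bash
python3 - <<'E'
from h import *
import pickle
a=pickle.load(open("w12.pkl","rb"));b=pickle.load(open("w13.pkl","rb"))
f=lambda p:np.array(p)/7-.43+np.array([15,90]); g=lambda p:np.array(p)/7-.43+np.array([420,85])
for p,q in (((198,144),(270,178.5)),((74,169),(140,204)),((321.5,118.5),(399,153))):
    X=tri(a,f(p),b,g(q)); print(X,(proj(a,X)-f(p)).round(1))
# pot in w12: bit position check
X=onplane(a,(509,9),.055);print("bit",X)
E
python3 rel.py .5691 .0928 .2448 -22.5
```

```text
[ 0.56915904 -0.29065139  0.13668362] [[ 0. -0.]]
[ 0.56662744 -0.30293626  0.13679876] [[ 0. -0.]]
[ 0.57162982 -0.27847543  0.13652003] [[ 0. -0.]]
bit [0.62741816 0.06824377 0.055     ]
24.75 [ 0.5871 -0.4337  0.2448] [ 1.    0.76 -0.87  1.22  0.57  1.4   1.36] yaw -22.53 F [ 0.  -0.5 -0.7] w 0.188
turn about y -0.030712204339835125 shift [-2.184e-01 -1.000e-04  4.794e-01] ydown [ 0.e+00 -1.e-04 -1.e+00]
```

The blade top again comes out at 136.6 mm. I'll take 136.5 mm, which needs TCP z = 0.154. Moving over the pot.

Emit:
{"api": "arm_command", "payload": {
  "plan": [
    [[-0.012,0,0.025],[0,0,0]],
    [[-0.03,0,0.065],[0,0,0]],
    [[-0.05,0,0.11],[0,0,0]],
    [[-0.07,0,0.155],[0,0,0]],
    [[-0.09,0,0.2],[0,0,0]]
  ]
}}

```text
clock: 25.25
position: [0.5802, -0.213, 0.2449]
ee_rot: [-1.549, 0.309, -0.31]
force: [0.4, -0.0, 0.3]
width: 0.19
```

Emit:
{"api": "arm_command", "payload": {
  "plan": [
    [[-0.02,0,0.045],[0,0,0]],
    [[-0.04,0,0.09],[0,0,0]],
    [[-0.06,0,0.135],[0,0,0]],
    [[-0.08,0,0.18],[0,0,0]],
    [[-0.1,0,0.22],[0,0,0]]
  ]
}}

```text
clock: 25.75
position: [0.5723, 0.0292, 0.2451]
ee_rot: [-1.548, 0.308, -0.309]
force: [0.6, 0.2, -1.0]
width: 0.191
```

Emit:
{"api": "arm_command", "payload": {
  "plan": [
    [[-0.015,0,0.03],[0,0,0]],
    [[-0.028,0.0,0.059],[0,0,0]],
    [[-0.028,0.0,0.059],[0,0,0]],
    [[-0.028,0.0,0.059],[0,0,0]],
    [[-0.028,0.0,0.059],[0,0,0]]
  ]
}}

```text
clock: 26.25
position: [0.5696, 0.0907, 0.2445]
ee_rot: [-1.549, 0.31, -0.31]
force: [0.2, -0.4, -1.2]
width: 0.19
```

```bash
python3 rel.py .5691 .0928 .1542 -22.5
```

```text
26.25 [0.5696 0.0907 0.2445] [ 0.4   0.54 -0.97  1.64  0.47  1.21  0.5 ] yaw -22.63 F [ 0.2 -0.4 -1.2] w 0.19
turn about y -0.13402112836737956 shift [-0.0013  0.0903  0.0018] ydown [-1.e-04 -9.e-04 -1.e+00]
```

Emit:
{"api": "arm_command", "payload": {
  "plan": [
    [[-0.001,0.02,0.001],[0,0,0]],
    [[-0.001,0.045,0.001],[0,0,0]],
    [[-0.001,0.07,0.001],[0,0,0]],
    [[-0.001,0.085,0.001],[0,0,0]],
    [[-0.001,0.09,0.001],[0,0,0]]
  ]
}}

```text
clock: 26.75
position: [0.5684, 0.0917, 0.1531]
ee_rot: [-1.55, 0.312, -0.309]
force: [0.2, 0.1, -0.7]
width: 0.194
```

Emit:
{"api": "arm_command", "payload": {
  "plan": [
    [[0,0,0],[0,0,0]],
    [[0,0,0],[0,0,0]],
    [[0,0,0],[0,0,0]],
    [[0,0,0],[0,0,0]],
    [[0,0,0],[0,0,0]]
  ]
}}

```text
clock: 27.25
position: [0.5691, 0.0933, 0.1552]
ee_rot: [-1.548, 0.308, -0.31]
force: [-1.2, 0.8, -1.2]
width: 0.19
```

```bash
python3 rel.py .5691 .0928 .1542 -22.5; python3 shot.py w14
python3 - <<'E'
from h import *
sc=get_image("scene"); tp=get_image("top"); s=observe(); R_=toolR(s); L=s["position"]+R_@[.0625,.0177,.0005]; print("lens kin",L)
for n,p in(("scene",sc),("top",tp)): print(n,proj(p,L),best(p,"lens_center"),best(p,"bit_end"))
t=np.linspace(0,2*np.pi,60); 
def ov(p,crop,k,n):
    x0,x1,y0,y1=crop; im=cv2.resize(p["color"][y0:y1,x0:x1,::-1],None,fx=k,fy=k,interpolation=cv2.INTER_CUBIC); im2=im.copy()
    for z,c in ((.0,(0,255,0)),):
        for dz in (.007,-.007):
            q=(proj(p,L+np.c_[.034*np.cos(t),.034*np.sin(t),0*t+dz])-[x0,y0]+.5)*k; cv2.polylines(im2,[q.round().astype(int)],True,(0,255,0) if dz>0 else (255,0,0),1)
    q=(proj(p,np.c_[.627+.05*np.cos(t),.0693+.05*np.sin(t),0*t+.064])-[x0,y0]+.5)*k; cv2.polylines(im2,[q.round().astype(int)],True,(0,0,255),1)
    cv2.imwrite("pics/"+n+".png",np.hstack([im,im2]))
ov(sc,(260,340,170,280),5,"fin_s"); ov(tp,(210,290,150,240),5,"fin_t")
E
```

```text
27.25 [0.5691 0.0933 0.1552] [ 0.35  0.62 -0.91  1.75  0.56  1.05  0.42] yaw -22.56 F [-1.2  0.8 -1.2] w 0.19
turn about y -0.06294553404825365 shift [ 0.0002  0.001  -0.0004] ydown [ 8.e-04 -0.e+00 -1.e+00]
[0.5691 0.0933 0.1552] dq 0.0042 t 27.25 w 0.19 F [-1.2  0.8 -1.2]
[[0.923, 0.001, 0.384], [-0.384, -0.0, 0.923], [0.001, -1.0, 0.0]]
lens kin [0.62680753 0.06969705 0.13712282]
scene [[304.48642941 223.83606736]] [([308.3, 222.7], 0.76)] [([301.1, 242.0], 0.53)]
top [[246.23050296 194.57236176]] [([246.2, 199.0], 0.46)] []
```

View pics/fin_s.png

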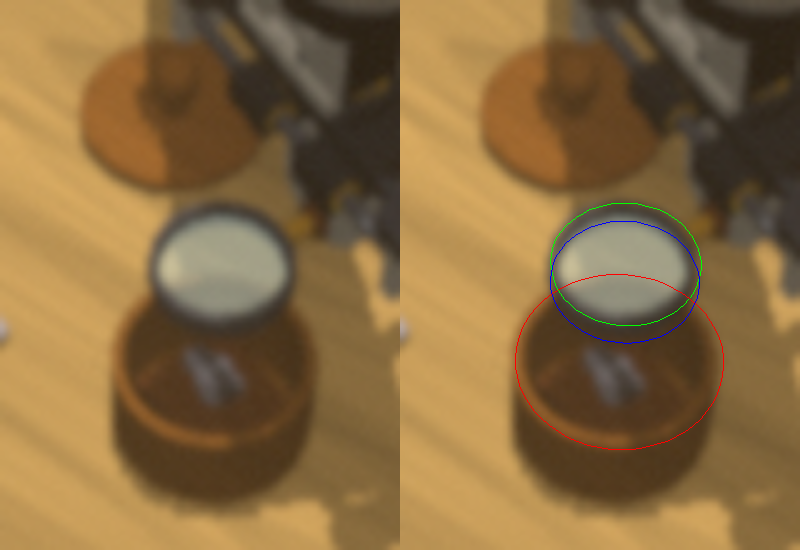

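View pics/fin_t.png

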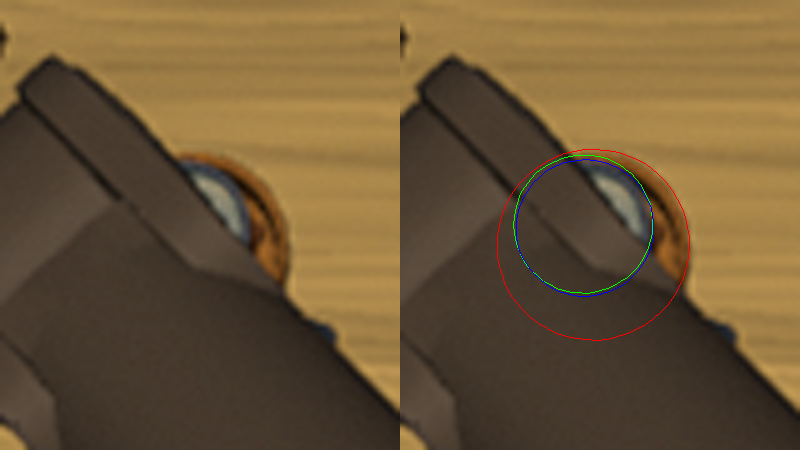

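View pics/w14.png

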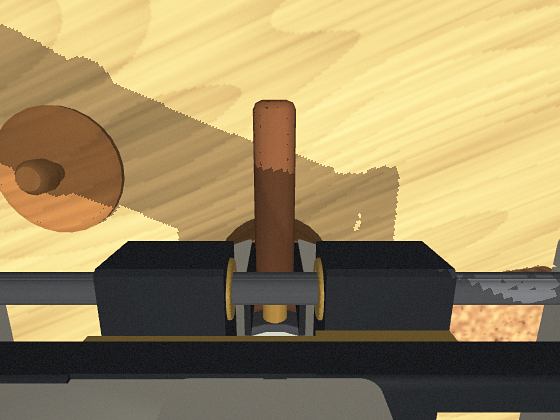

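The scene view shows the lens at (304,223) above the bit, offset from the model overlay by the same 0.5 px as the pot rim. The top view agrees as far as it can see. I'll check for droop by comparing the handle in the wrist view with the grasp on the bench.

```bash
python3 - <<'E'
from h import *
import pickle
for n in ("w9","w10","w11","w12","w13","w14"):
    im=pickle.load(open(n+".pkl","rb"))["color"].astype(float)
    col=im[85:125,268:282].mean((1,2)); g=np.abs(np.gradient(cv2.GaussianBlur(col.reshape(-1,1),(1,3),0).ravel())); i=g[5:25].argmax()+5; r=(np.arange(i-2,i+3)*g[i-2:i+3]).sum()/g[i-2:i+3].sum()+85
    row=im[120:140,235:315].mean((0,2)); gr=np.abs(np.gradient(row)); l=gr[5:35].argmax()+5+235; rr=gr[45:75].argmax()+45+235
    row=im[215:235,250:300].mean((0,2));gr=np.abs(np.gradient(row)); 
    print(n,"end row",round(r,2),"sides at r130",l,rr)
s=observe(); print(s["position"],s["dq"].round(4),toolR(s).round(4).tolist())
E
python3 rel.py .5691 .0928 .1542 -22.5
```

```text
w9 end row 99.04 sides at r130 253 295
w10 end row 99.35 sides at r130 253 295
w11 end row 99.32 sides at r130 253 296
w12 end row 99.14 sides at r130 253 296
w13 end row 99.07 sides at r130 253 296
w14 end row 99.11 sides at r130 253 295
[0.56883255 0.09323081 0.15467925] [-0.0008  0.0016  0.0011  0.0015  0.0011 -0.0006  0.0001] [[0.9235, -0.0, 0.3836], [-0.3836, -0.0, 0.9235], [0.0, -1.0, -0.0]]
27.6 [0.5688 0.0932 0.1547] [ 0.35  0.62 -0.91  1.75  0.56  1.05  0.42] yaw -22.56 F [-0.5  0.  -1.1] w 0.191
turn about y -0.05861377697794978 shift [ 0.0004  0.0005 -0.0003] ydown [-0. -0. -1.]
```

There's no slip, the tool is level, and the position is within 0.5 mm of target. I'll let it settle briefly, then hand in.

Emit:
{"api": "arm_command", "payload": {
  "plan": [
    [[0,0,0],[0,0,0]],
    [[0,0,0],[0,0,0]],
    [[0,0,0],[0,0,0]],
    [[0,0,0],[0,0,0]],
    [[0,0,0],[0,0,0]]
  ]
}}

```text
clock: 28.1
position: [0.5688, 0.0932, 0.1547]
ee_rot: [-1.549, 0.309, -0.309]
force: [0.6, -0.2, -1.1]
width: 0.192
```

```bash
python3 rel.py .5691 .0928 .1542 -22.5; python3 -c "
from cell import *
print(sign_off())"
```

```text
28.1 [0.5688 0.0932 0.1547] [ 0.35  0.62 -0.91  1.75  0.56  1.05  0.42] yaw -22.56 F [ 0.6 -0.2 -1.1] w 0.192
turn about y -0.06326509658509849 shift [ 0.0004  0.0005 -0.0003] ydown [-0. -0. -1.]
the job is handed in; nothing more can be done
None
```

I lifted the lid off by its knob and stood it knob up on clear bench at about (0.48, -0.06). I then took the lens by its handle and handed in at 28.1 s, holding it level and still over the router bit.

**Height:** I measured the blade top at 136.3 mm and, with the arm settled, 136.7 mm. By the arm's own position readings, the middle of the lens was at about 137 mm.

**Centring:** The lens was within about 1 mm of the bit's axis, measured at (0.627, 0.069). That excludes camera calibration error of about 2 mm.

**Grip and level:** The tool was level, and the handle's position in the wrist image was the same as at the grasp on the bench, so it had not slipped. The force readings showed nothing but the lens's weight.

**Checks that disagreed or were incomplete:**
- **Calibration:** Features of known height on the lid measured 1 to 2 mm off, one high and one low, so I made no correction.
- **Scene camera:** It showed the lens and pot rim both shifted sideways by the same half pixel or so. The lens outline also looked slightly flatter than the model, which I put down to blur against the dark pot.
- **Lens detector:** In the scene and top views it was about 4 pixels off my computed position. I relied on the outline comparison instead.
- **Top camera:** The arm hid most of the lens and pot, so it confirmed only one edge of each.
- **Other objects:** I saw no change to the pot, bit, square or other things in the later pictures, but I did not measure them again individually.

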